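Clear the landing pad, flip the side stand down, hold the frame upright

TASK

With the wooden bench sweep, push the three loose steel nuts off the rubber pad beside the leaning frame stub and along the bench into the open-fronted tray, and let go of the sweep. Then flip the frame's side stand down until it snaps over centre against its stop, and only after that bring the frame off its rest to upright and hold it there, still and clear of the sweep; the program finishes while the robot is holding the frame, because it falls back if let go. Do not touch the nuts with the gripper, and leave the other goods on the counter alone.

Things in the scene. Friction and masses are not known exactly. Their poses are not given: they have to be found in the camera images.
- fixture: fixed steel base plate, 240 mm along its x, 8 mm thick, from y = -30 to +125 mm; origin on the bench straight under the tipping pin, z up. The pin runs along x at 30 mm height. The side stand is on the -y side; two rest posts, 133 mm high, on the +y side. On the -y side the bench is flat and free from y = -35 mm to the tray, but for the nuts
- pad (a point): centre of the rubber pad, 150 (x) x 110 mm, flush with the bench, at x = +60, y = -122 mm of the fixture: the stand's foot comes down here and the nuts lie on it. The folded stand hangs higher than 140 mm, at fixture x below +15 mm
- frame (a joint): tipping of the frame stub about the pin, rad: 0 upright, negative leaning to the fixture's +y side, positive towards the stand. From -0.35 (on its rest posts, where it starts and to which it falls back from any angle if let go) to +0.09 (foot at the bench). Frame about 1.2 kg, heavy drum on the +y side; 0.5 to 3 N across the tube top move it
- frame_grip (a point): point on the axis of the frame's round upright top tube (28 mm diameter) to take hold of: 260 mm from the pin along the tube, 25 mm under the tube's top end; bare tube over the topmost 85 mm. Moves with the frame; z along the tube, x along the pin.
- frame_pin (a point): point on the tipping axis under the tube; x along the pin
- stand (a joint): swing of the side stand on the frame, rad: 0 folded up (leg along the fixture's -x), 1.57 leg at right angles, pointing down the frame, 2.0 fully down against its stop, 25 degrees past that, foot towards the fixture's +x. A spring returns it to 0 below about 0.5 and snaps it to 2.0 above about 0.75. About 3 N pressed down on stand_push start it.
- stand_hinge (a point): centre of the stand's hinge on the frame, 65 mm to the stand side of the frame's middle and 140 mm from the pin; the stand turns about the frame's y axis here
- stand_push (a point): upper side of the folded round steel leg (15 mm thick), 110 mm along it from the hinge and 30 mm further out from the frame: press down here. The leg is 170 mm long in all, bent outwards; moves with the leg.
- stand_foot (a point): middle of the stand's flat foot (34 x 30 mm plate), 168 mm from the hinge
- sweep: wooden bench sweep standing on its head, loose, 0.3 kg: head 150 (x) x 30 (y) x 28 mm high, with an 8 mm thick wing at either end reaching 16 mm further on the -y side (the pushing side, 134 mm between the wings); square upright handle 22 x 22 mm in the middle, up to 250 mm height. Origin: middle of the head's underside, z up the handle.
- sweep_grip (a point): point on the axis of the sweep's handle, 220 mm above its underside, 30 mm below the top: grip here
- tray: fixed three-sided sheet tray on the bench, no raised floor or lip: inside 190 mm along x, 110 mm along y (y = -55 to +55 mm), walls 8 mm thick and 35 mm high; open on its +y side, which faces the fixture's pad. Origin: middle of its floor.
- nut0: loose hexagonal steel nut lying flat, 26 mm across flats, 16 mm high, 50 g; origin: middle of its underside
- nut1: loose hexagonal steel nut lying flat, 26 mm across flats, 16 mm high, 50 g; origin: middle of its underside
- nut2: loose hexagonal steel nut lying flat, 26 mm across flats, 16 mm high, 50 g; origin: middle of its underside
- small_carton: bystander, leave alone: white carton, 55 x 75 x 35 mm; origin: middle of its underside
- filter: bystander, leave alone: white canister, 76 mm across, 90 mm tall; origin: middle of its underside
- bearing: bystander, leave alone: flat steel ring, 62 mm across, 18 mm tall; origin: middle of its underside
- mug: bystander, leave alone: white mug, 80 mm across, 90 mm tall; origin: middle of its underside
- wrench: bystander, leave alone: wrench lying flat, 170 mm long; origin: middle of its underside
Not all that is in view belongs to the job. There is more than one size of the sweep; the job needs the smaller.

How it is judged:
By the outcome, as a careful person would: the job done as asked, in the order asked, and still so for the second after the job is handed in, while the arm keeps its last pose, push and grip.
It also fails if it takes over 67 s, if anything falls off the work surface, if the arm or the gripper's body presses on something with over 40 N, if the wrist force passes 120 N, or if a joint passes its speed limit or range.

ROBOT

A 6-joint arm with a two-finger parallel gripper is mounted at the origin on the work surface. World frame = base frame: x ahead of the robot, y to its left, z up, the work surface at z = 0. Lengths are in m, angles in rad, forces in N, time in s.
With the tool pointing down it reaches from about 0.225 to 0.875 m from the base axis. Payload 3.4 kg.
Tool frame: the origin (TCP) lies between the finger pads; the fingertips stand 8 mm ahead of it and the grasp point (between the pads) lies 11 mm behind it; z points along the fingers, y is the line along which they close (so a half turn about z gives the same grasp; the last joint's range is limited). The gripper opens to 85 mm and grips with 20 to 120 N. Pads are 22 mm wide; open, the fingers measure 114 mm over their backs; the gripper's body (76 mm by 85 mm) begins 54 mm behind the grasp point. The pads swing forward as they close: fully open they stand 13 mm farther back than shut.
Start: joints at [1.199, 0.276, 1.505, -0, 1.361, -0.121], TCP at [0.143, 0.557, 0.208] pointing down, gripper open.
Joint ranges: [-2.89, 2.89], [-0.75, 2.08], [0.22, 2.7], [-1.18, 4.32], [0.11, 2.71], [-2.7, 2.7]. Speed limits (rad/s): [2.57, 2.57, 3.14, 3.14, 3.14, 3.14].

INTERFACE

Orientations are given as a unit quaternion [w, x, y, z].
In Python, from rig import manip gives the robot as it stands.
- The arm moves only by the tool move_arm, never from a script. Its argument "deltas" is a list that holds one entry, the list of rows, each a list of 5 numbers: the shift along the tool's x, y, z normalised to -1 to 1, where 1 is 80 cm, then the turn about the tool's z normalised to -1 to 1, where 1 is 120 degrees, then the closure, from -1 (fully open) to 1 (shut). In form: [[[tx, ty, tz, twist, grip], ...]]. A call has 1 to 12 rows; each row is the pose to reach, as a shift and turn from the pose commanded when the call began, along the tool's axes at that moment; what a row does not reach only later rows make up. A row lasts 1/10 s, in which the tool goes at most 50 mm and 8.59 degrees, less where a joint would pass 70% of its speed; a pose out of reach is approached as far as the arm can. A call with a number of a shift or a turn outside -1 to 1 is refused whole. A call with a gripper value outside its range is refused whole. The fingers move at their own pace and stop on an object; "squeeze" is the grip in N (left out, the last holds). Time passes only in rows, so rows that repeat a pose let the fingers close. It gives the time, the measured TCP pose, the force, the opening and the grip force at its end, in the units of the state.
- manip.get_state(): the state, without advancing time (a new reading comes with each control period).
- manip.get_image(name): name is "scene" or "top" or "wrist"; returns the picture (384x512x3 uint8, red, green, blue); there is no depth.
- manip.camera_params(name): a dict with "fx", "fy", "cx", "cy" (pixels), "R" (3x3) and "t" (3): a world point X has camera coordinates R X + t; the wrist camera has in their place "tool_from_camera" (4x4, takes a point from camera to tool coordinates, whose origin is the TCP and whose axes are the flange's). Camera axes: x right, y down, z forward; pixel columns grow to the right and rows downward; lengths in m; the calibration is good to about 2 mm. A picture is of the moment at which its call begins: read the wrist's pose just before it. camera_params takes no time and is no camera call.
- manip.sign_off(): hands the job in; it is judged then, once.
The state is a dict: "clock": time; "qpos": joint angles; "qd": joint speeds; "effort": joint torques, N m; "position": TCP position; "ee_rot": TCP orientation; "contact_force": force on the tool from outside, world axes, zero at the start; "moment": the same for the moment, N m; "width": finger opening in m; "gripper_force": force on a finger pad.
Only numpy, scipy, OpenCV 4.12 (cv2) and the standard library are available. Lean on these libraries where they do the work, as an engineer would, in place of code of your own. Each camera call takes 0.05 s, during which the arm holds its last target. There are 200 camera calls.

## Working session

There is one attempt and no reset: what is moved stays moved. The work goes in short steps, Python scripts to look and compute and a tool call to move; the robot and the scene stay as the last step left them, time stands still between calls to the robot, and variables do not carry over. Pictures are saved under pics/ and viewed, at most 10 in all, crops included, and the job is handed in when it is done.

Besides the shell and the picture viewer there is one more tool, called after "Request:" in YAML: its name, and indented under it one key for each argument. move_arm: Moves the arm, as the interface text tells. Scaled input: -1 to 1 covers 80 cm each way for a shift and 120 degrees each way for a turn. Its arguments: {"type":"object","properties":{"deltas":{"type":"array","items":{"type":"array","items":{"type":"array","items":{"type":"number","minimum":-1,"maximum":1}}}},"squeeze":{"type":"number"}},"required":["deltas"]}

```bash
ls; mkdir -p pics; python3 - <<'E'
from rig import manip
import cv2, numpy as np, pickle
s=manip.get_state(); print({k:np.round(v,4).tolist() for k,v in s.items()})
for n in("scene","top"):
    im=manip.get_image(n); cv2.imwrite(f"pics/{n}0.png",cv2.resize(im[:,:,::-1],(800,600),interpolation=cv2.INTER_CUBIC)); np.save(f"pics/{n}0.npy",im)
for n in("scene","top","wrist"): print(n,manip.camera_params(n))
E
```

```text
pics
{'clock': 0.0, 'qpos': [1.199, 0.2766, 1.5061, -0.0, 1.3607, -0.121], 'qd': [0.0002, 0.0001, 0.0004, 0.0015, 0.0005, 0.001], 'effort': [-0.0008, -41.6776, -24.5808, -0.0003, 0.0108, -0.0], 'position': [0.1425, 0.5565, 0.2069], 'ee_rot': [-0.0002, 0.1251, 0.9921, -0.0009], 'contact_force': [-0.048, 1.4319, -0.4029], 'moment': [-0.0007, 0.0642, -0.0666], 'gripper_force': 0.0, 'width': 0.0852}
scene {'fx': 377.63349793666146, 'fy': 377.63349793666146, 'cx': 257.04737122218665, 'cy': 188.7303351107807, 'R': array([[-0.40902566,  0.91231229,  0.01960345],
       [ 0.45557662,  0.2227726 , -0.8618714 ],
       [-0.79066298, -0.34359665, -0.50674786]]), 't': array([ 0.16337142, -0.05146844,  1.52377672])}
top {'fx': 476.3836271471879, 'fy': 476.3836271471879, 'cx': 258.0657564137678, 'cy': 190.75390729053936, 'R': array([[-0.01511337, -0.99988068,  0.00319496],
       [-0.98355709,  0.01429137, -0.18003115],
       [ 0.17996401, -0.0058633 , -0.98365572]]), 't': array([0.04333499, 0.49268578, 1.48301728])}
wrist {'fx': 301.75637361006835, 'fy': 301.75637361006835, 'cx': 253.5276594357856, 'cy': 194.9076772580778, 'tool_from_camera': array([[-1.71273050e-04, -9.58588321e-01, -2.84795369e-01,
         7.22052578e-02],
       [ 9.99999970e-01, -2.14109165e-04,  1.19276872e-04,
        -4.00227738e-04],
       [-1.75314715e-04, -2.84795340e-01,  9.58588329e-01,
        -1.66943050e-01],
       [ 0.00000000e+00,  0.00000000e+00,  0.00000000e+00,
         1.00000000e+00]])}
```

View pics/scene0.png

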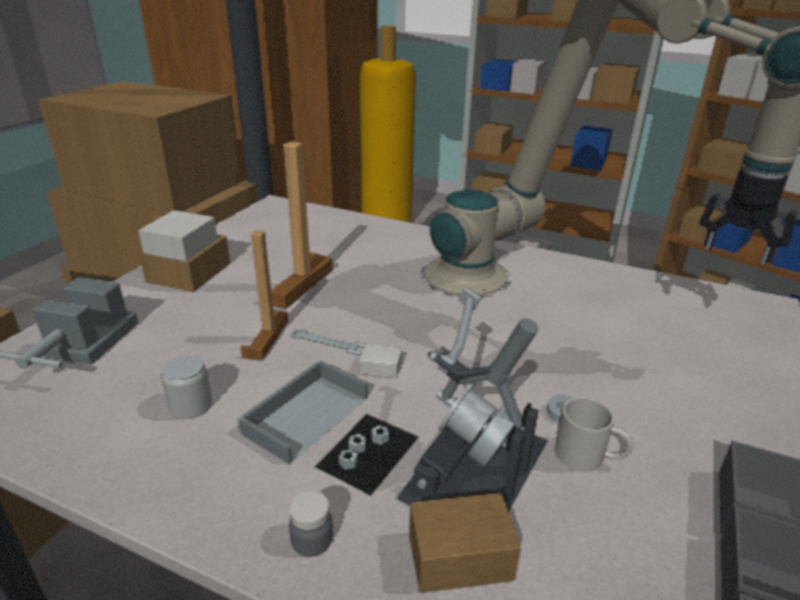

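View pics/top0.png

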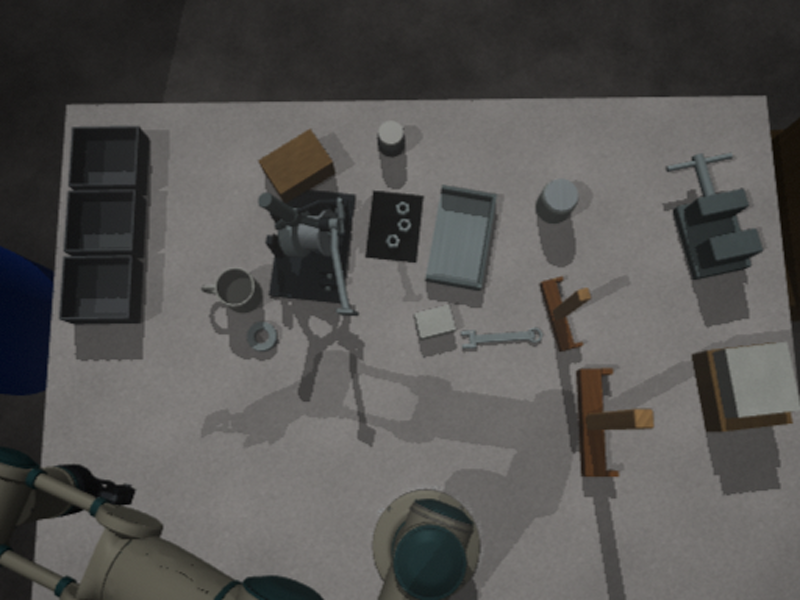

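The scene view (800x600) shows the small sweep at (262,290), tray (305,410), pad with three nuts (365,450) and the frame (480,400). In the top view the sweep head is at (562,315), the tray at (462,237), the pad at (395,227) and nuts at (403,207), (404,225), (393,240). The stand leg runs from (320,225) to (345,310).

```bash
cat > h.py <<'E'
import numpy as np, cv2
from rig import manip
def cam(n,s=None):
    c=manip.camera_params(n)
    if n=="wrist":
        from scipy.spatial.transform import Rotation as Ro
        q=s["ee_rot"]; T=np.eye(4); T[:3,:3]=Ro.from_quat([q[1],q[2],q[3],q[0]]).as_matrix(); T[:3,3]=s["position"]
        W=np.linalg.inv(T@c["tool_from_camera"]); c["R"],c["t"]=W[:3,:3],W[:3,3]
    return c
def ray(c,uv):
    uv=np.atleast_2d(uv).astype(float)
    d=np.c_[(uv[:,0]-c["cx"])/c["fx"],(uv[:,1]-c["cy"])/c["fy"],np.ones(len(uv))]@c["R"]
    return -c["R"].T@c["t"],d
def onz(c,uv,z=0):
    o,d=ray(c,uv); return o+d*((z-o[2])/d[:,2])[:,None]
def tri(c1,u1,c2,u2):
    A=[];b=[]
    for c,u in((c1,u1),(c2,u2)):
        o,d=ray(c,u); d=d[0]/np.linalg.norm(d[0]); P=np.eye(3)-np.outer(d,d); A.append(P); b.append(P@o)
    x,r,_,_=np.linalg.lstsq(np.vstack(A),np.hstack(b),rcond=None); return x,np.sqrt(r)
def proj(c,X):
    p=np.atleast_2d(X)@c["R"].T+c["t"]; return np.c_[c["fx"]*p[:,0]/p[:,2]+c["cx"],c["fy"]*p[:,1]/p[:,2]+c["cy"]]
def blobs(m,amin=30):
    cs,_=cv2.findContours(m.astype(np.uint8),cv2.RETR_EXTERNAL,cv2.CHAIN_APPROX_NONE)
    return sorted([c for c in cs if cv2.contourArea(c)>amin],key=cv2.contourArea,reverse=True)
E
python3 - <<'E'
from h import *
k=512/800
T=np.load("pics/top0.npy"); S=np.load("pics/scene0.npy"); ct,cs=cam("top"),cam("scene")
for n,im,pts in(("top",T,dict(pad=(375,250),plate=(330,285),nut=(404,225),tray=(462,237),wall=(440,190),head=(560,310),handle=(582,297),bench=(450,380),tube=(270,202),foot=(345,310))),("sc",S,dict(pad=(370,475),head=(262,345),handle=(262,290),tube=(520,340),foot=(470,300),bench=(300,500)))):
    for a,p in pts.items():
        x,y=int(p[0]*k),int(p[1]*k); print(n,a,im[y,x],cv2.cvtColor(im,cv2.COLOR_RGB2HSV)[y,x])
for n,im,c in(("top",T,ct),("sc",S,cs)):
    print("==",n)
    m=im.max(2)<(40 if n=="top" else 50)
    for b in blobs(m,150)[:8]:
        r=cv2.minAreaRect(b); P=onz(c,cv2.boxPoints(r)); L=np.linalg.norm(np.diff(P,axis=0),axis=1)
        print("dark",np.round(np.array(r[0])/k),np.round(P.mean(0)[:2],4),np.round(L,3),np.round(P[:,:2],3).tolist())
    H=cv2.cvtColor(im,cv2.COLOR_RGB2HSV); m=(H[...,0]<20)&(H[...,1]>90)
    for b in blobs(m,40)[:8]:
        r=cv2.minAreaRect(b); print("wood",cv2.contourArea(b),np.round(np.array(r[0])/k),r[1:],np.median(im[m&(cv2.drawContours(np.zeros(m.shape,np.uint8),[b],-1,1,-1)>0)],0))
x0,y0,x1,y1=[int(v*k) for v in(225,120,680,380)]
cv2.imwrite("pics/topc.png",cv2.resize(T[y0:y1,x0:x1,::-1],None,fx=2.7,fy=2.7,interpolation=cv2.INTER_CUBIC)); print(x0,y0)
E
```

```text
top pad [27 28 28] [90  9 28]
top plate [27 27 28] [120   9  28]
top nut [28 29 27] [45 18 29]
top tray [101 110 112] [ 95  25 112]
top wall [115 113 111] [ 15   9 115]
top head [51 43 35] [15 80 51]
top handle [122  95  63] [ 16 123 122]
top bench [122 118 117] [  6  10 122]
top tube [65 71 71] [90 22 71]
top foot [ 93 101 102] [ 93  23 102]
sc pad [30 30 32] [120  16  32]
sc head [113  78  43] [ 15 158 113]
sc handle [137 106  71] [ 16 123 137]
sc tube [83 91 91] [90 22 91]
sc foot [140 147 149] [ 97  15 149]
sc bench [171 167 163] [ 15  12 171]
== top
dark [ 98. 141.] [0.8742 0.7001] [0.448 0.655 0.417] [[1.204, 0.943], [1.199, 0.495], [0.544, 0.473], [0.55, 0.889]]
dark [725. 171.] [ 0.7902 -0.673 ] [0.336 0.79  0.308] [[1.185, -0.542], [1.181, -0.878], [0.395, -0.79], [0.4, -0.483]]
dark [ 41. 412.] [0.2857 0.7843] [0.603 0.173 0.602] [[-0.014, 0.843], [0.587, 0.892], [0.585, 0.72], [-0.016, 0.682]]
dark [106. 225.] [0.6756 0.6729] [0.438 0.171 0.437] [[0.462, 0.752], [0.9, 0.76], [0.889, 0.59], [0.452, 0.59]]
dark [394. 226.] [0.6593 0.054 ] [0.146 0.107 0.146] [[0.593, 0.115],
[... 1591 characters left out ...]
438), 81.00285339355469) [98. 78. 52.]
wood 9876.0 [309. 179.] ((78.39505767822266, 232.0120849609375), 2.321530342102051) [81. 56. 33.]
wood 3507.0 [465. 541.] ((57.428077697753906, 67.84700012207031), 82.87498474121094) [116.  92.  62.]
wood 3166.0 [713. 159.] ((47.621761322021484, 153.75946044921875), 10.808231353759766) [85. 61. 39.]
wood 796.0 [573. 219.] ((48.96074676513672, 19.233049392700195), 9.865806579589844) [66. 47. 30.]
wood 746.5 [608.  86.] ((40.29900360107422, 28.955583572387695), 5.710593223571777) [101.  80.  54.]
wood 700.5 [527.  13.] ((17.0, 64.0), 90.0) [95. 70. 48.]
wood 628.5 [ 23. 514.] ((44.14472961425781, 33.29225158691406), 47.29060745239258) [48. 38. 28.]
144 76
```

View pics/topc.png

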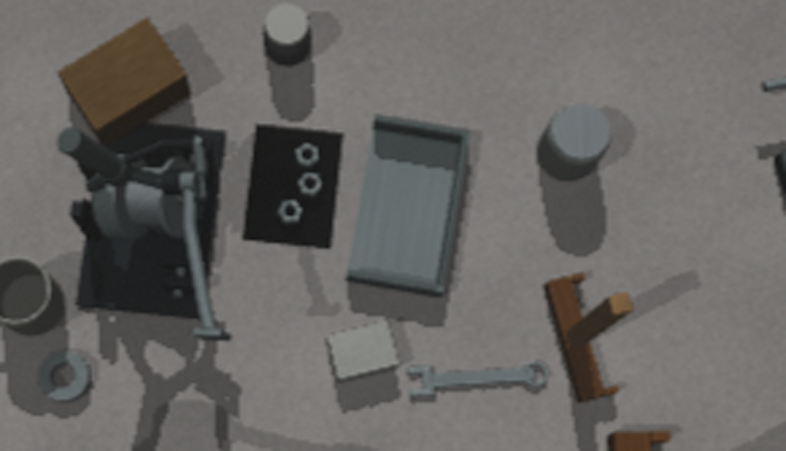

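The crop (scale 2.7, origin (144,76)) shows the sweep handle top at (621,304) with its wings on the right. The tray's open left edge runs (375,117) to (348,280), and the nuts are at (307,154), (310,184), (290,211). I start by moving towards the sweep.

Request:
move_arm:
  deltas:
    - [[0,0,-0.06,0,-1],[0,0,-0.12,0.07,-1],[0,0,-0.18,0.14,-1],[-0.03,-0.04,-0.24,0.2,-1],[-0.07,-0.1,-0.24,0.27,-1],[-0.1,-0.15,-0.24,0.34,-1],[-0.14,-0.2,-0.24,0.41,-1],[-0.18,-0.25,-0.24,0.48,-1],[-0.21,-0.3,-0.24,0.55,-1],[-0.24,-0.35,-0.24,0.62,-1],[-0.28,-0.4,-0.24,0.69,-1],[-0.31,-0.45,-0.24,0.76,-1]]

```text
clock: 1.3
position: [0.2918, 0.1509, 0.3995]
ee_rot: [0.0, 0.798, 0.603, 0.0]
contact_force: [1.7, 0.4, -0.5]
width: 0.0859
gripper_force: 0.0
```

```bash
cat >> h.py <<'E'
def toolmove(s,target,yaw_y):
    """normalised shift+twist from state s to world target with tool-y at yaw_y deg"""
    from scipy.spatial.transform import Rotation as Ro
    q=s["ee_rot"]; M=Ro.from_quat([q[1],q[2],q[3],q[0]]).as_matrix()
    y=np.degrees(np.arctan2(M[1,1],M[0,1])); d=-(yaw_y-y); d=(d+180)%360-180
    return np.round(M.T@(np.array(target)-s["position"])/.8,4),"twist",round(d/120,4),"yaw",round(y,1)
def st(): 
    s=manip.get_state(); print("t",round(s["clock"],2),"pos",np.round(s["position"],4),"F",np.round(s["contact_force"],1),"w",round(s["width"],4),"gf",round(s["gripper_force"],1),"q",np.round(s["qpos"],2)); return s
E
python3 - <<'E'
from h import *
s=st(); print(toolmove(s,[.457,-.284,.40],-72))
k=512/800
ct,cs=cam("top"),cam("scene"); C=lambda p:np.array(p)/2.7+[144,76]
P=onz(ct,C([(375,117),(468,128),(442,293),(348,280)]),.035); print("tray",P.mean(0),P[:,:2].round(3).tolist())
e=P[0]-P[3]; print("tray yaw",np.degrees(np.arctan2(e[1],e[0])),np.degrees(np.arctan2(*(P[1]-P[2])[[1,0]])))
print("nuts",onz(ct,C([(307,154),(310,184),(290,211)]),.016).round(4).tolist())
print("handle",tri(ct,C((621,304)),cs,np.array((259,233))*k))
P=onz(ct,C([(547,283),(585,400),(603,399),(568,280)]),.028); print("head",P.round(3).tolist(),np.degrees(np.arctan2(*(P[0]-P[1])[[1,0]])))
ang=np.radians(-7); x=np.array([np.cos(ang),np.sin(ang)]); y=np.array([-x[1],x[0]])
o=np.array([.6593,.054])-.06*x+.122*y; print("fix",o)
def F(a,b,z): return [*(o+a*x+b*y),z]
np.set_printoptions(precision=4,suppress=True)
tip=F(0,.285*np.sin(.35),.03+.285*np.cos(.35)); print("tubetop pred top px",proj(ct,tip),"crop",(proj(ct,tip)-[144,76])*2.7,"scene800",proj(cs,tip)/k)
pu=F(-.11,-.041,.194); print("push",pu,(proj(ct,pu)-[144,76])*2.7,proj(cs,pu)/k)
E
```

```text
t 1.3 pos [0.2918 0.1509 0.3995] F [ 1.7  0.4 -0.5] w 0.0859 gf 0.0 q [ 0.26 -0.17  1.52 -0.    1.78  0.54]
(array([-0.4664,  0.3472, -0.0006]), 'twist', np.float64(0.4678), 'yaw', np.float64(-15.9))
tray [ 0.62446203 -0.08788058  0.035     ] [[0.735, -0.05], [0.719, -0.164], [0.513, -0.125], [0.531, -0.013]]
tray yaw -10.394082586687723 -10.704881589165675
nuts [[0.6946, 0.0341, 0.016], [0.6561, 0.031, 0.016], [0.6222, 0.0561, 0.016]]
handle (array([ 0.45641798, -0.28297155,  0.24716667]), array([0.00322397]))
head [[0.525, -0.253, 0.028], [0.383, -0.291, 0.028], [0.384, -0.313, 0.028], [0.528, -0.278, 0.028]] 15.043242150766444
fix [0.61461529 0.18240279]
tubetop pred top px [[168.5387 127.3679]] crop [[ 66.2544 138.6933]] scene800 [[528.3566 324.7941]]
push [np.float64(0.5004385710367922), np.float64(0.15511402666182214), 0.194] [[197.4462 279.8214]] [[464.476 321.401]]
```

Request:
move_arm:
  deltas:
    - [[-0.046,0.035,0,0.07,-1],[-0.09,0.07,0,0.14,-1],[-0.14,0.105,0,0.21,-1],[-0.18,0.14,0,0.28,-1],[-0.23,0.175,0,0.35,-1],[-0.28,0.21,0,0.41,-1],[-0.325,0.24,0,0.46,-1],[-0.37,0.28,0,0.46,-1],[-0.42,0.31,0,0.46,-1],[-0.466,0.347,0,0.46,-1],[-0.466,0.347,0,0.46,-1],[-0.466,0.347,0,0.46,-1]]

```text
clock: 2.5
position: [0.459, -0.2817, 0.3981]
ee_rot: [-0.001, 0.986, 0.166, -0.001]
contact_force: [1.4, -0.3, 0.6]
width: 0.0856
gripper_force: 0.0
```

```bash
python3 - <<'E'
from h import *
s=st(); im=manip.get_image("wrist"); c=cam("wrist",s)
np.save("pics/w1.npy",im); cv2.imwrite("pics/w1.png",im[:,:,::-1]); print(proj(c,[[.4564,-.283,.25],[.4564,-.283,0]]))
H=cv2.cvtColor(im,cv2.COLOR_RGB2HSV); m=(H[...,0]<22)&(H[...,1]>80)
for b in blobs(m,60)[:5]: print(cv2.contourArea(b),cv2.minAreaRect(b))
E
```

```text
t 2.5 pos [ 0.459  -0.2817  0.3981] F [ 1.4 -0.3  0.6] w 0.0856 gf 0.0 q [-0.68  0.18  1.18  0.    1.79  0.56]
[[253.929692   178.36590671]
 [254.25583202 146.92128437]]
3309.0 ((248.3453369140625, 275.9308776855469), (42.464900970458984, 131.675537109375), 15.549805641174316)
1424.5 ((258.3153991699219, 146.9769287109375), (25.675189971923828, 84.2195816040039), 7.125016689300537)
1336.5 ((413.05401611328125, 257.76226806640625), (94.58787536621094, 30.00749397277832), 12.804265022277832)
507.5 ((429.5, 373.0), (37.0, 20.0), -0.0)
```

View pics/w1.png

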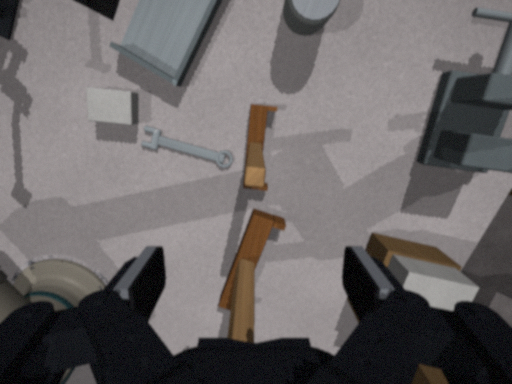

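The wrist view shows the small sweep's handle top at about (256,178), matching the prediction (254,178), with the head about 3° off the tool x axis. The larger sweep stands at (245,270), clear of the descent.

Request:
move_arm:
  deltas:
    - [[-0.003,0.001,0.05,0.026,-1],[-0.003,0.001,0.1,0.026,-1],[-0.003,0.001,0.15,0.026,-1],[-0.003,0.001,0.19,0.026,-1],[-0.003,0.001,0.225,0.026,-1],[-0.003,0.001,0.238,0.026,-1],[-0.003,0.001,0.238,0.026,-1],[-0.003,0.001,0.238,0.026,0.9],[-0.003,0.001,0.238,0.026,1],[-0.003,0.001,0.238,0.026,1],[-0.003,0.001,0.238,0.026,1],[-0.003,0.001,0.238,0.026,1]]
  squeeze: 60

```text
clock: 3.75
position: [0.4577, -0.283, 0.2103]
ee_rot: [0.001, 0.99, 0.14, 0.001]
contact_force: [-0.5, 0.2, 4.8]
width: 0.0206
gripper_force: 61.5
```

Request:
move_arm:
  deltas:
    - [[0,0,0,0,1],[0,0,0,0,1],[0,0,0,0,1],[0,0,0,0,1]]
  squeeze: 60

```text
clock: 4.15
position: [0.4577, -0.283, 0.2103]
ee_rot: [0.001, 0.99, 0.14, 0.001]
contact_force: [1.5, -0.5, 5.5]
width: 0.0206
gripper_force: 61.7
```

```bash
python3 - <<'E'
from h import *
s=st()
o=np.array([.6146,.1824]);a=np.radians(-7);x=np.array([np.cos(a),np.sin(a)]);y=np.array([-x[1],x[0]])
n=np.array([[.6946,.0341],[.6561,.031],[.6222,.0561]])-o; print("nuts in fix",n@x,n@y)
t=np.array([.625,-.084])-o; print("tray in fix",t@x,t@y)
for b in(-.14,-.055): print(b,o+.06*x+b*y, toolmove(s,[*(o+.06*x+b*y),s["position"][2]+.1],-97))
E
```

```text
t 4.15 pos [ 0.4577 -0.283   0.2103] F [ 1.5 -0.5  5.5] w 0.0206 gf 61.7 q [-0.68  0.22  1.58  0.    1.34  0.61]
nuts in fix [0.09747692 0.05964168 0.02293545] [-0.13744505 -0.14521391 -0.12443237]
tray in fix 0.042788473060201004 -0.2631468536258347
-0.14 [0.65709106 0.03613138] (array([ 0.3503, -0.3139, -0.125 ]), 'twist', np.float64(0.1925), 'yaw', np.float64(-73.9))
-0.055 [0.66744996 0.1204978 ] (array([ 0.392 , -0.4117, -0.1251]), 'twist', np.float64(0.1925), 'yaw', np.float64(-73.9))
```

Request:
move_arm:
  deltas:
    - [[0,0,-0.03,0,1],[0,0,-0.07,0,1],[0,0,-0.1,0,1],[0.04,-0.034,-0.1,0.03,1],[0.08,-0.068,-0.1,0.06,1],[0.12,-0.1,-0.1,0.09,1],[0.16,-0.135,-0.1,0.12,1],[0.2,-0.17,-0.1,0.15,1],[0.24,-0.2,-0.1,0.18,1],[0.28,-0.236,-0.1,0.1925,1],[0.31,-0.262,-0.1,0.1925,1],[0.333,-0.281,-0.1,0.1925,1]]
  squeeze: 60

```text
clock: 5.35
position: [0.651, 0.0098, 0.2873]
ee_rot: [-0.0, 0.998, -0.06, -0.002]
contact_force: [-0.2, -0.2, -3.2]
width: 0.0208
gripper_force: 60.2
```

```bash
python3 - <<'E'
from h import *
s=st(); print(toolmove(s,[.6643,.1108,.2103],-97))
im=manip.get_image("top"); k=512/800; cv2.imwrite("pics/top2.png",cv2.resize(im[70:230,140:380,::-1],None,fx=3,fy=3,interpolation=cv2.INTER_CUBIC))
E
```

```text
t 5.35 pos [0.651  0.0098 0.2873] F [-0.2 -0.2 -3.2] w 0.0208 gf 60.2 q [-0.09  0.37  1.18  0.    1.6   1.6 ]
(array([ 0.0017, -0.1272,  0.0963]), 'twist', np.float64(0.001), 'yaw', np.float64(-96.9))
```

View pics/top2.png

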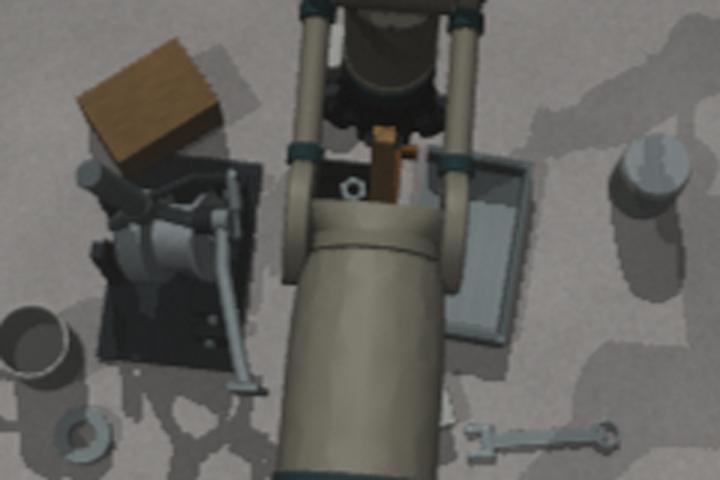

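The top view (crop, x3) shows the sweep held with its head at (395,175) over the pad. One nut is still visible at (353,188) and the stand is clear.

Request:
move_arm:
  deltas:
    - [[0,-0.03,0,0,1],[0.001,-0.06,0,0,1],[0.001,-0.09,0.01,0,1],[0.002,-0.115,0.02,0,1],[0.002,-0.127,0.03,0,1],[0.002,-0.127,0.045,0,1],[0.002,-0.127,0.06,0,1],[0.002,-0.127,0.075,0,1],[0.002,-0.127,0.085,0,1],[0.002,-0.127,0.092,0,1],[0.002,-0.127,0.095,0,1],[0.002,-0.127,0.095,0,1]]

```text
clock: 6.6
position: [0.6646, 0.1077, 0.2132]
ee_rot: [-0.0, 0.998, -0.061, -0.0]
contact_force: [-0.3, 0.6, -3.6]
width: 0.0206
gripper_force: 60.2
```

```bash
python3 - <<'E'
from h import *
s=st()
a=np.radians(-10.5);x=np.array([np.cos(a),np.sin(a)]);y=np.array([-x[1],x[0]]);t=np.array([.625,-.084])
for b in(.16,.10,.055,.040): print(b,t+b*y,toolmove(s,[*(t+b*y),s["position"][2]],-100.5))
im=manip.get_image("scene"); cv2.imwrite("pics/sc3.png",cv2.resize(im[150:340,130:400,::-1],None,fx=2.9,fy=2.9,interpolation=cv2.INTER_CUBIC))
E
```

```text
t 6.6 pos [0.6646 0.1077 0.2132] F [-0.3  0.6 -3.6] w 0.0206 gf 60.2 q [0.06 0.42 1.27 0.   1.45 1.75]
0.16 [0.65415768 0.07332079] (array([-0.0077,  0.0443, -0.    ]), 'twist', np.float64(0.0291), 'yaw', np.float64(-97.0))
0.1 [0.64322355 0.01432549] (array([-0.0123,  0.1192, -0.    ]), 'twist', np.float64(0.0291), 'yaw', np.float64(-97.0))
0.055 [ 0.63502295 -0.02992098] (array([-0.0157,  0.1753, -0.    ]), 'twist', np.float64(0.0291), 'yaw', np.float64(-97.0))
0.04 [ 0.63228942 -0.0446698 ] (array([-0.0169,  0.194 , -0.    ]), 'twist', np.float64(0.0291), 'yaw', np.float64(-97.0))
```

View pics/sc3.png

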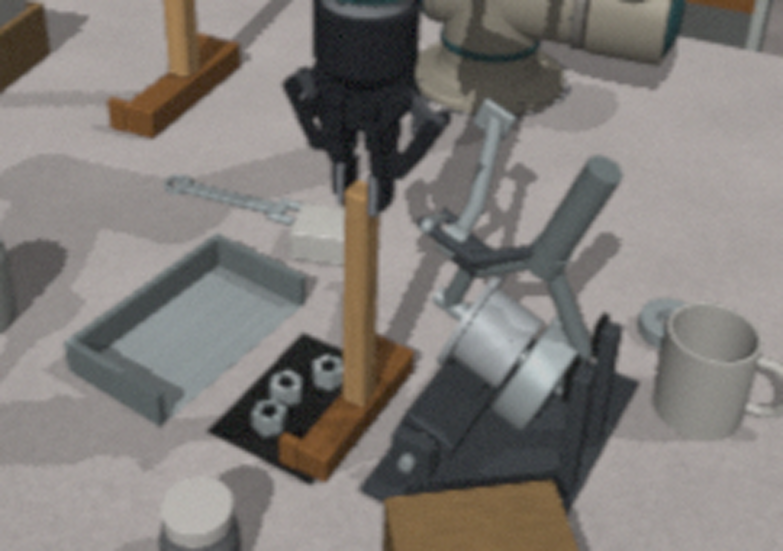

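The scene crop shows the sweep standing behind the nuts: head (345,415), nuts (268,415), (286,386), (327,371), between the wings. The stand and fixture are clear, so I push.

Request:
move_arm:
  deltas:
    - [[0,0,0.003,0,1],[0,0.015,0.003,0,1],[-0.003,0.03,0.003,0.01,1],[-0.006,0.045,0.003,0.02,1],[-0.008,0.06,0.003,0.029,1],[-0.009,0.075,0.003,0.029,1],[-0.01,0.09,0.003,0.029,1],[-0.011,0.105,0.003,0.029,1],[-0.012,0.12,0.003,0.029,1],[-0.013,0.135,0.003,0.029,1],[-0.014,0.148,0.003,0.029,1],[-0.015,0.16,0.003,0.029,1]]

```text
clock: 7.85
position: [0.637, -0.0181, 0.2113]
ee_rot: [-0.0, 0.996, -0.091, 0.0]
contact_force: [-0.8, 2.1, 4.4]
width: 0.0204
gripper_force: 60.8
```

Request:
move_arm:
  deltas:
    - [[0,0.008,0,0,1],[-0.001,0.016,0,0,1],[-0.002,0.022,0,0,1],[-0.002,0.027,0,0,1],[-0.002,0.03,0,0,1],[-0.002,0.03,0,0,1],[-0.002,0.03,0,0,1]]

```text
clock: 8.55
position: [0.6311, -0.041, 0.2111]
ee_rot: [0.0, 0.996, -0.091, 0.0]
contact_force: [0.6, 3.2, 5.4]
width: 0.0204
gripper_force: 61.4
```

```bash
python3 - <<'E'
from h import *
s=st()
im=manip.get_image("scene"); cv2.imwrite("pics/sc4.png",cv2.resize(im[150:340,130:400,::-1],None,fx=2.9,fy=2.9,interpolation=cv2.INTER_CUBIC))
E
```

```text
t 8.55 pos [ 0.6311 -0.041   0.2111] F [0.6 3.2 5.4] w 0.0204 gf 61.4 q [-0.17  0.36  1.37 -0.    1.41  1.58]
```

View pics/sc4.png

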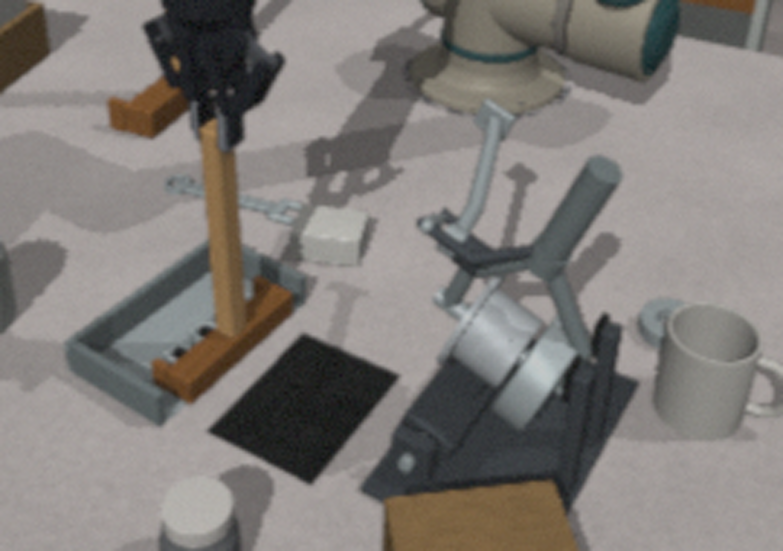

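The scene crop shows the sweep head inside the tray at (225,340), nuts ahead of it at (175,350) and (203,330), and the pad empty. I let go, rise and go above the stand.

Request:
move_arm:
  deltas:
    - [[0,0,0,0,-0.5],[0,0,0,0,-1],[0,0,0,0,-1],[0,0,0,0,-1],[0,0,0,0,-1],[0,0,-0.03,0,-1],[0,0,-0.08,0,-1],[0,0,-0.13,0,-1],[0,0,-0.16,0,-1],[-0.04,-0.04,-0.16,-0.01,-1],[-0.08,-0.08,-0.16,-0.02,0],[-0.12,-0.12,-0.16,-0.029,1]]
  squeeze: 40

```text
clock: 9.8
position: [0.5534, 0.0716, 0.3389]
ee_rot: [0.0, 0.998, -0.061, 0.0]
contact_force: [1.3, -0.3, -0.2]
width: 0.059
gripper_force: 0.0
```

Request:
move_arm:
  deltas:
    - [[-0.04,-0.04,0,0,1],[-0.08,-0.08,0,0,1],[-0.08,-0.09,0,0,1],[-0.08,-0.09,0,0,1]]

```text
clock: 10.2
position: [0.4992, 0.1512, 0.3394]
ee_rot: [0.0, 0.998, -0.06, 0.001]
contact_force: [0.2, -0.5, 0.5]
width: -0.0
gripper_force: 0.0
```

```bash
python3 - <<'E'
from h import *
s=st(); o=np.array([.6146,.1824]);a=np.radians(-7);x=np.array([np.cos(a),np.sin(a)]);y=np.array([-x[1],x[0]])
for f in((-.11,-.041,.2165),(-.11,-.041,.2095),(-.104,-.056,.1685),(-.082,-.068,.133),(-.066,-.073,.119)): print(toolmove(s,[*(o+f[0]*x+f[1]*y),f[2]],-97))
im=manip.get_image("scene"); cv2.imwrite("pics/sc5.png",cv2.resize(im[120:340,130:400,::-1],None,fx=2.7,fy=2.7,interpolation=cv2.INTER_CUBIC))
E
```

```text
t 10.2 pos [0.4992 0.1512 0.3394] F [ 0.2 -0.5  0.5] w -0.0 gf 0.0 q [ 0.16  0.15  1.36 -0.    1.64  1.85]
(array([ 0.0007, -0.005 ,  0.1536]), 'twist', np.float64(0.0013), 'yaw', np.float64(-96.8))
(array([ 0.0007, -0.005 ,  0.1623]), 'twist', np.float64(0.0013), 'yaw', np.float64(-96.8))
(array([0.0081, 0.0137, 0.2136]), 'twist', np.float64(0.0013), 'yaw', np.float64(-96.8))
(array([0.0355, 0.0288, 0.258 ]), 'twist', np.float64(0.0013), 'yaw', np.float64(-96.8))
(array([0.0554, 0.0351, 0.2756]), 'twist', np.float64(0.0013), 'yaw', np.float64(-96.8))
```

View pics/sc5.png

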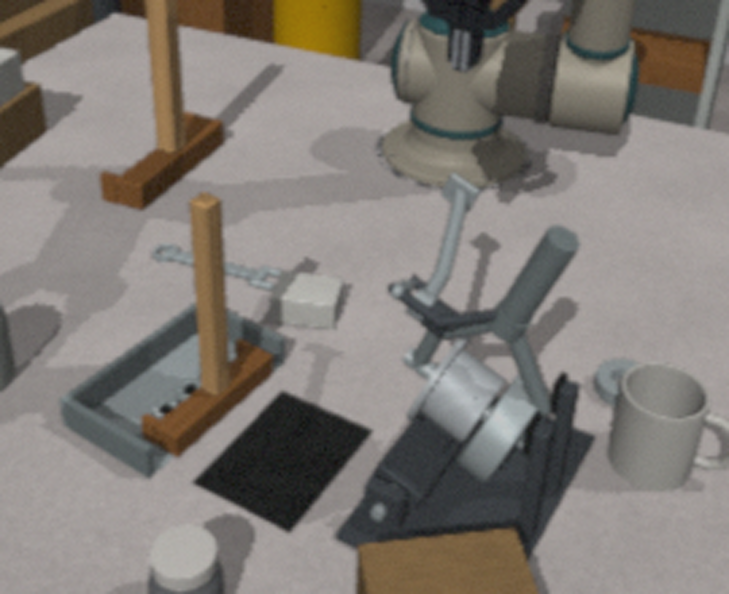

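The scene crop shows the sweep standing free in the tray at (215,380), nuts in front of it, and the shut gripper above the folded stand leg. I press the leg down along its arc.

Request:
move_arm:
  deltas:
    - [[0.001,-0.005,0.05,0,1],[0.001,-0.005,0.1,0,1],[0.001,-0.005,0.14,0,1],[0.001,-0.005,0.155,0,1],[0.001,-0.005,0.163,0,1],[0.002,0,0.176,0,1]]

```text
clock: 10.85
position: [0.5031, 0.1498, 0.1992]
ee_rot: [-0.0, 0.998, -0.061, 0.002]
contact_force: [0.5, -0.6, 0.3]
width: -0.0001
gripper_force: 0.0
```

Request:
move_arm:
  deltas:
    - [[0.003,0.006,0.016,0,1],[0.006,0.014,0.038,0,1],[0.015,0.02,0.054,0,1],[0.025,0.025,0.069,0,1],[0.034,0.029,0.082,0,1],[0.044,0.032,0.092,0,1],[0.054,0.035,0.1,0,1],[0.054,0.035,0.1,0,1],[0.054,0.035,0.1,0,1]]

```text
clock: 11.75
position: [0.5407, 0.117, 0.118]
ee_rot: [-0.0, 0.998, -0.061, -0.0]
contact_force: [-0.5, 0.6, -0.1]
width: -0.0004
gripper_force: 0.0
```

```bash
python3 - <<'E'
from h import *
s=st()
im=manip.get_image("scene"); cv2.imwrite("pics/sc6.png",cv2.resize(im[120:340,130:400,::-1],None,fx=2.7,fy=2.7,interpolation=cv2.INTER_CUBIC))
E
```

```text
t 11.75 pos [0.5407 0.117  0.118 ] F [-0.5  0.6 -0.1] w -0.0004 gf 0.0 q [0.09 0.31 1.69 0.   1.14 1.78]
```

View pics/sc6.png

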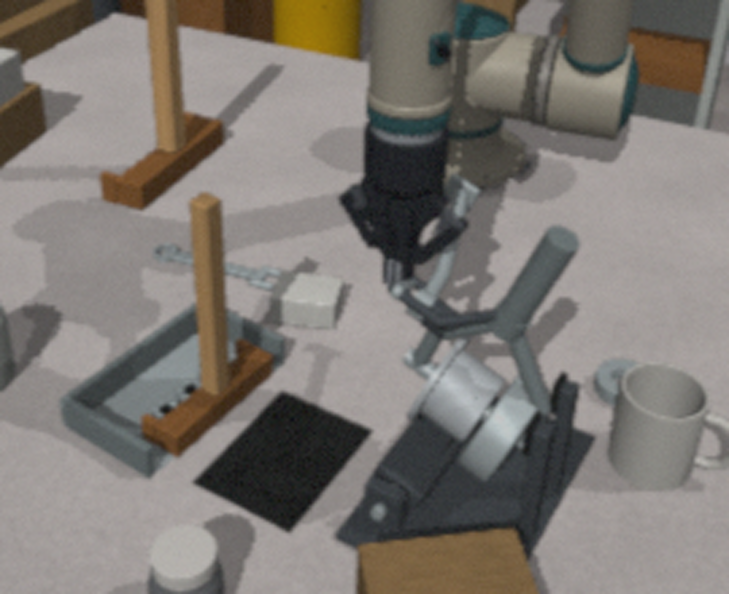

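The scene crop shows a miss: the fingers at (395,275) passed on the near (-y) side of the leg, which is still folded at (440,260). I back off and measure the leg across two views.

Request:
move_arm:
  deltas:
    - [[0,0.03,0,0,1],[0,0.06,0,0,1],[0,0.06,-0.06,0,1],[0,0.06,-0.12,0,1],[0,0.06,-0.18,0,1],[0,0.06,-0.24,0,1],[0,0.06,-0.24,0,1]]

```text
clock: 12.5
position: [0.5379, 0.0697, 0.3185]
ee_rot: [-0.001, 0.998, -0.061, 0.008]
contact_force: [0.4, -0.1, 0.3]
width: 0.0003
gripper_force: 0.0
```

```bash
python3 - <<'E'
from h import *
np.set_printoptions(precision=4,suppress=True)
s=st(); k=.64
T=np.load("pics/top0.npy").astype(int); S=np.load("pics/scene0.npy").astype(int); ct,cs=cam("top"),cam("scene")
def line(im,rows,cols,thr,wmax):
    out=[]
    for r in rows:
        seg=im[r,cols[0]:cols[1]]; m=(seg[:,2]-seg[:,0]>thr)&(seg.max(1)>55); i=np.flatnonzero(m)
        if len(i) and np.ptp(i)<wmax: out.append((i.mean()+cols[0],r,len(i)))
    return np.array(out)
lt=line(T,range(int(212*k),int(318*k)),(int(318*k),int(358*k)),4,14)
ls=line(S,range(int(285*k),int(375*k)),(int(425*k),int(490*k)),3,16)
print("top",lt[::6].tolist()); print("scene",ls[::4].tolist())
o=np.array([.6146,.1824]);a=np.radians(-7);R=np.array([[np.cos(a),-np.sin(a)],[np.sin(a),np.cos(a)]])
zs=np.arange(.1,.32,.002)
for u,v,_ in lt[::4]:
    P=np.array([onz(ct,(u,v),z)[0] for z in zs]); q=proj(cs,P)
    xc=np.interp(q[:,1],ls[:,1],ls[:,0],left=np.nan,right=np.nan); d=np.abs(q[:,0]-xc)
    if np.all(np.isnan(d)): continue
    i=np.nanargmin(d); print("fix",(P[i,:2]-o)@R,"z",P[i,2],"err",d[i])
E
```

```text
t 12.5 pos [0.5379 0.0697 0.3185] F [ 0.4 -0.1  0.3] w 0.0003 gf 0.0 q [0.   0.17 1.37 0.   1.58 1.69]
top [[213.83333333333334, 135.0, 6.0], [214.57142857142858, 144.0, 7.0], [213.5, 153.0, 4.0], [211.6, 159.0, 5.0], [215.0, 165.0, 5.0], [215.5, 171.0, 4.0], [215.14285714285714, 177.0, 7.0], [216.5, 183.0, 6.0], [219.0, 189.0, 5.0], [220.5, 195.0, 4.0]]
scene [[298.0, 185.0, 2.0], [300.0, 189.0, 11.0], [300.0, 193.0, 11.0], [300.0, 197.0, 5.0], [298.0, 201.0, 5.0], [297.0, 205.0, 5.0], [296.0, 209.0, 5.0], [295.0, 213.0, 5.0], [294.0, 217.0, 5.0], [293.0, 221.0, 5.0], [284.5, 230.0, 14.0], [288.42857142857144, 234.0, 14.0]]
fix [ 0.0183 -0.0167] z 0.20800000000000018 err 1.9470683625291372
fix [-0.001 -0.019] z 0.20200000000000018 err 0.06580383022696878
fix [-0.0234 -0.0136] z 0.20400000000000018 err 0.23918418708370837
fix [-0.032  -0.0207] z 0.19400000000000017 err 0.5436782183622881
fix [-0.0469 -0.0191] z 0.20400000000000018 err 0.18427668319685608
fix [-0.0539 -0.0242] z 0.18600000000000017 err 0.1483313510143489
fix [-0.0647 -0.0281] z 0.18200000000000016 err 0.10242287934784144
fix [-0.0754 -0.0321] z 0.17800000000000016 err 0.005846757442725448
fix [-0.0872 -0.035 ] z 0.17800000000000016 err 0.014847327546192446
fix [-0.1077 -0.037 ] z 0.2180000000000002 err 0.010659470987036457
fix [-0.115  -0.0432] z 0.20000000000000018 err 0.1709078714354746
fix [-0.1332 -0.0498] z 0.2360000000000002 err 0.06797980656421032
fix [-0.1428 -0.0531] z 0.2280000000000002 err 0.032485115687165944
fix [-0.1475 -0.0537] z 0.19000000000000017 err 0.022783601881144477
fix [-0.1624 -0.06  ] z 0.2120000000000002 err 0.10817291180097754
```

Request:
move_arm:
  deltas:
    - [[-0.02,-0.02,0,-0.07,1],[-0.04,-0.05,0,-0.14,1],[-0.06,-0.08,0,-0.21,1],[-0.06,-0.103,0,-0.28,1],[-0.06,-0.103,0,-0.35,1],[-0.06,-0.103,0,-0.42,1],[-0.06,-0.103,0.02,-0.49,1],[-0.06,-0.103,0.04,-0.56,1],[-0.06,-0.103,0.06,-0.63,1],[-0.06,-0.103,0.08,-0.7,1],[-0.06,-0.103,0.098,-0.75,1],[-0.06,-0.103,0.098,-0.75,1]]

```text
clock: 13.7
position: [0.495, 0.1569, 0.2296]
ee_rot: [-0.001, 0.749, 0.663, -0.002]
contact_force: [0.4, -0.2, 1.0]
width: 0.0001
gripper_force: 0.0
```

```bash
cat >> h.py <<'E'
o=np.array([.6146,.1824]);_a=np.radians(-7);fR=np.array([[np.cos(_a),-np.sin(_a)],[np.sin(_a),np.cos(_a)]])
def fx(s): return np.round((np.array(s["position"])[:2]-o)@fR.T.T,4)
def F(a,b,z): return [*(o+fR@[a,b]),z]
E
python3 - <<'E'
from h import *
s=st(); print(fx(s))
for f in((-.11,-.039,.215),(-.11,-.039,.206),(-.106,-.051,.1685),(-.084,-.064,.133),(-.07,-.07,.119)): print(toolmove(s,F(*f),-7))
E
```

```text
t 13.7 pos [0.495  0.1569 0.2296] F [ 0.4 -0.2  1. ] w 0.0001 gf 0.0 q [0.17 0.18 1.58 0.   1.39 0.29]
[-0.1156 -0.0399]
(array([0.0011, 0.0071, 0.0182]), 'twist', np.float64(0.0002), 'yaw', np.float64(-7.0))
(array([0.0011, 0.0072, 0.0295]), 'twist', np.float64(0.0002), 'yaw', np.float64(-7.0))
(array([-0.0138,  0.0124,  0.0763]), 'twist', np.float64(0.0002), 'yaw', np.float64(-7.0))
(array([-0.03  ,  0.0401,  0.1206]), 'twist', np.float64(0.0002), 'yaw', np.float64(-7.0))
(array([-0.0375,  0.0576,  0.138 ]), 'twist', np.float64(0.0002), 'yaw', np.float64(-7.0))
```

Request:
move_arm:
  deltas:
    - [[0.001,0.007,0.01,0,1],[0.001,0.007,0.02,0,1],[0.001,0.007,0.03,0,1],[0.001,0.007,0.036,0,1],[0.001,0.007,0.036,0,1]]

```text
clock: 14.2
position: [0.5021, 0.1569, 0.2021]
ee_rot: [-0.0, 0.749, 0.663, -0.001]
contact_force: [0.1, -0.2, 0.0]
width: 0.0002
gripper_force: 0.0
```

Request:
move_arm:
  deltas:
    - [[0,0,0.005,0,1],[0,0,0.01,0,1],[0,0,0.01,0,1]]

```text
clock: 14.5
position: [0.5024, 0.157, 0.1944]
ee_rot: [-0.0, 0.749, 0.663, -0.0]
contact_force: [0.1, 0.1, -0.7]
width: 0.0004
gripper_force: 0.0
```

Request:
move_arm:
  deltas:
    - [[-0.001,0,0.005,0,1],[-0.003,0,0.01,0,1],[-0.003,0,0.01,0,1]]

```text
clock: 14.8
position: [0.5019, 0.1544, 0.1862]
ee_rot: [-0.0, 0.749, 0.663, -0.001]
contact_force: [0.1, 0.5, 0.3]
width: -0.0002
gripper_force: 0.0
```

```bash
python3 - <<'E'
from h import *
s=st(); print(fx(s)); im=manip.get_image("wrist"); c=cam("wrist",s); tip=np.array(s["position"])-[0,0,.008]
print(proj(c,[tip,F(-.11,-.041,.194),F(0,-.013,.184),F(-.165,-.055,.2)]))
w=im[:,:,::-1]; im2=manip.get_image("top")[60:240,150:300,::-1]; im3=manip.get_image("scene")[140:260,230:370,::-1]
f=lambda i,h:cv2.resize(i,(int(i.shape[1]*h/i.shape[0]),h),interpolation=cv2.INTER_CUBIC)
row=np.hstack([f(im2,300),f(im3,300)]); row=cv2.copyMakeBorder(row,0,0,0,max(0,600-row.shape[1]),cv2.BORDER_CONSTANT)[:,:600]
a=f(w,300); a=cv2.copyMakeBorder(a,0,0,0,600-a.shape[1],cv2.BORDER_CONSTANT)
cv2.imwrite("pics/mix7.png",np.vstack([a,row]))
E
```

```text
t 14.8 pos [0.5019 0.1544 0.1862] F [0.1 0.5 0.3] w -0.0002 gf 0.0 q [ 0.17  0.22  1.64 -0.    1.28  0.29]
[-0.1084 -0.0415]
[[253.14995842 225.82670729]
 [250.34262742 235.52352686]
 [440.74938207 183.88318956]
 [153.42534813 262.53291595]]
```

View pics/mix7.png

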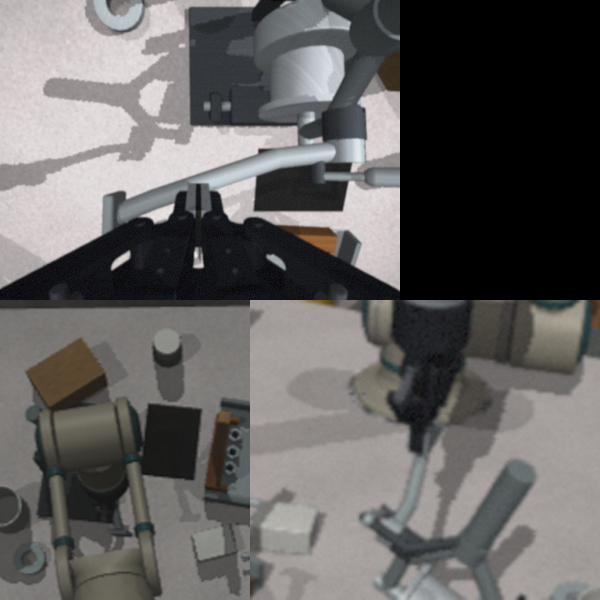

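The composite (my tenth picture) shows all three nuts in the tray ahead of the sweep (top view). In the wrist view the fingertip at (198,184) lies over the leg, seen just above it with no contact yet. I go on down slowly, watching the force.

Request:
move_arm:
  deltas:
    - [[0.001,0,0.004,0,1],[0.001,0,0.008,0,1],[0.001,0,0.008,0,1]]

```text
clock: 15.25
position: [0.5021, 0.1555, 0.1799]
ee_rot: [-0.0, 0.749, 0.663, -0.0]
contact_force: [0.2, 0.5, -0.5]
width: 0.0001
gripper_force: 0.0
```

```bash
python3 - <<'E'
from h import *
s=st(); print(fx(s)); im=manip.get_image("wrist"); np.save("pics/w8.npy",im)
for r in range(205,265,4): print(r,im[r,222:290:4].mean(1).astype(int))
E
```

```text
t 15.25 pos [0.5021 0.1555 0.1799] F [ 0.2  0.5 -0.5] w 0.0001 gf 0.0 q [0.17 0.22 1.65 0.   1.27 0.29]
[-0.1084 -0.0404]
205 [223 218 221 219 221 216 215 217 219 219 220 216 221 220 215 222 220]
209 [223 220 225 216 223 219 215 220 218 221 220 215 219 219 218 219 212]
213 [217 222 221 219 221 221 222 226 222 215 218 216 222 218 221 213 215]
217 [214 216 220 219 221 215 221 219 221 221 222 218 220 220 221 210 164]
221 [220 220 221 225 218 219 220 220 219 219 220 214 200 164 120 118 126]
225 [217 219 212 221 218 217 221 217 214 203 159 116 114 130 143 153 162]
229 [220 220 216 222 220 217 211 165 112 115 131 141 150 163 173 182 191]
233 [217 219 223 205 164 112 103 111 118 140 151 161 182 191 198 205 210]
237 [212 164 115 104 109  95  94  72  21  87  93 112 191 198 210 207 206]
241 [102 108 110 116 116  96  95  67  20  88  94 100 181 180 204 199 192]
245 [115 114  48  45  48  94  92  67  21  87  98  94  58  62 105 165 170]
249 [132  56  21  18  45  96  96  67  19  85  94  96  21  22  26 148 216]
253 [143  38  28  23  60  94  97  62  18  84  87  95  36  33  31  94 217]
257 [135  23  23  25  68  96  97  59  22  86  97  96  43  28  33  51 199]
261 [111  20  21  17  80  99  92  50  21  83  97  93  56  23  26  21 191]
```

Request:
move_arm:
  deltas:
    - [[0,0,0.005,0,1],[0,0,0.01,0,1],[0,0,0.01,0,1]]

```text
clock: 15.6
position: [0.5028, 0.1548, 0.1724]
ee_rot: [0.001, 0.749, 0.663, -0.0]
contact_force: [0.3, -1.7, 4.2]
width: 0.0001
gripper_force: 1.8
```

Request:
move_arm:
  deltas:
    - [[0,0,0.005,0,1],[0,0,0.01,0,1],[0,0,0.01,0,1]]

```text
clock: 15.9
position: [0.5027, 0.1555, 0.164]
ee_rot: [0.0, 0.749, 0.663, 0.0]
contact_force: [-0.1, -2.1, 3.0]
width: 0.0001
gripper_force: 1.6
```

```bash
python3 - <<'E'
from h import *
s=st(); print(fx(s)); im=manip.get_image("wrist"); print(manip.camera_params("wrist")["tool_from_camera"][:3,3])
for r in range(205,265,4): print(r,im[r,222:290:4].mean(1).astype(int))
E
```

```text
t 15.9 pos [0.5027 0.1555 0.164 ] F [-0.1 -2.1  3. ] w 0.0001 gf 1.6 q [0.17 0.23 1.68 0.   1.23 0.29]
[-0.1078 -0.0404]
[ 0.07216488  0.00035305 -0.16694373]
205 [226 217 222 222 223 220 221 219 219 221 225 222 215 215 219 219 222]
209 [219 221 219 221 223 217 217 219 218 218 220 216 221 222 217 222 221]
213 [220 224 219 222 221 220 216 223 218 221 223 220 219 220 219 218 217]
217 [215 222 221 222 222 221 223 227 221 218 219 215 222 221 221 215 216]
221 [218 216 220 222 217 221 224 222 222 222 225 220 222 216 220 220 222]
225 [221 219 221 224 218 219 222 223 222 220 218 217 215 219 222 224 214]
229 [220 215 219 225 221 219 225 218 216 218 215 218 215 219 199 162 111]
233 [219 218 217 223 217 207 208 198 200 208 199 196 149 110 110 121 134]
237 [220 219 222 221 216  98  97  76  24  91  92  95  94 132 143 154 164]
241 [218 221 223 216 215 100  95  68  16  87  95  98 124 146 174 187 195]
245 [220 216  94  73  63  98  96  65  19  86  96  94  47  48 112 201 205]
249 [148  60  16  23  49  96  98  65  15  84  97  95  28  22  24 125 196]
253 [108  32  29  25  61  94  94  63  26  82  94  96  36  31  24  79 168]
257 [114  18  28  24  71  94  95  61  20  83  96  95  45  27  28  41 187]
261 [119  26  21  23  81  94  90  55  15  84  96  93  56  22  28  30 190]
```

Contact at 3–4 N and the leg is turning, so I follow its arc.

Request:
move_arm:
  deltas:
    - [[-0.006,0,0.008,0,1],[-0.011,0.002,0.017,0,1],[-0.015,0.003,0.026,0,1],[-0.018,0.004,0.035,0,1],[-0.021,0.009,0.044,0,1],[-0.024,0.014,0.053,0,1]]

```text
clock: 16.55
position: [0.5108, 0.1346, 0.1209]
ee_rot: [-0.0, 0.749, 0.663, -0.001]
contact_force: [-0.3, -0.6, -0.1]
width: 0.0004
gripper_force: 0.1
```

Request:
move_arm:
  deltas:
    - [[-0.003,0.005,0.009,0,1],[-0.006,0.01,0.018,0,1],[-0.009,0.015,0.027,0,1],[-0.011,0.02,0.034,0,1],[-0.013,0.026,0.04,0,1],[-0.016,0.033,0.045,0,1],[-0.016,0.033,0.045,0,1]]

```text
clock: 17.25
position: [0.5367, 0.1187, 0.0856]
ee_rot: [0.0, 0.749, 0.663, -0.0]
contact_force: [-0.4, 0.6, -0.4]
width: -0.0001
gripper_force: 0.0
```

```bash
cat > leg.py <<'E'
from h import *
k=.64
S0=np.load("pics/scene0.npy").astype(int); S=manip.get_image("scene").astype(int); np.save("pics/s_now.npy",S)
# frame tube top (800px 520,340) / leg folded (455,320) / area of down stand: compare with start
for n,(a,b) in dict(legfold=(464,321),legfold2=(469,300),tube=(520,340),tubetop=(528,325)).items():
    x,y=int(a*k),int(b*k); print(n,S0[y-1:y+2,x-1:x+2].mean((0,1)).astype(int),S[y-1:y+2,x-1:x+2].mean((0,1)).astype(int))
l=.35;hinge=np.array([0,-.065,.140])
def W(p):  # frame coords -> world at lean -.35
    c,sn=np.cos(l),np.sin(l); return F(p[0],p[1]*c+p[2]*sn,.03-p[1]*sn+p[2]*c)
for th in(0,.5,1,2.0):
    P=[W(hinge+[-r*np.cos(th),-.03*r/.11,-r*np.sin(th)]) for r in(.06,.09,.12,.15,.165)]
    q=proj(cam("scene"),P); print(th,np.round(q).astype(int).tolist(),[S[int(v),int(u)].tolist() for u,v in q],[int(np.abs(S[int(v),int(u)]-S0[int(v),int(u)]).max()) for u,v in q])
E
python3 - <<'E'
from h import *
s=st(); print(fx(s))
E
python3 leg.py
```

```text
t 17.25 pos [0.5367 0.1187 0.0856] F [-0.4  0.6 -0.4] w -0.0001 gf 0.0 q [ 0.09  0.33  1.74 -0.    1.06  0.21]
[-0.0696 -0.0727]
legfold [132 137 138] [110 106 105]
legfold2 [132 140 142] [87 83 83]
tube [83 90 90] [83 91 91]
tubetop [102 110 110] [104 112 114]
0 [[293, 218], [296, 210], [298, 203], [300, 196], [302, 193]] [[112, 108, 106], [111, 106, 105], [111, 106, 106], [111, 106, 105], [86, 83, 83]] [20, 37, 40, 42, 55]
0.5 [[287, 227], [287, 224], [287, 221], [287, 218], [288, 216]] [[116, 118, 118], [125, 120, 120], [150, 146, 143], [42, 41, 42], [26, 33, 30]] [3, 29, 14, 122, 135]
1 [[280, 237], [277, 238], [275, 239], [272, 240], [271, 240]] [[98, 104, 106], [67, 69, 74], [159, 153, 150], [171, 164, 162], [169, 164, 160]] [42, 95, 6, 6, 5]
2.0 [[269, 250], [260, 258], [251, 265], [242, 273], [238, 276]] [[139, 144, 146], [139, 147, 148], [137, 142, 144], [128, 136, 135], [112, 117, 118]] [21, 20, 20, 38, 6]
```

Pixels along the leg line predicted for 2.0 rad are now steel-coloured and the tube has not moved, so the stand has snapped down. I rise and go over the tube.

Request:
move_arm:
  deltas:
    - [[0,0,-0.05,0,1],[0,0,-0.1,0,1],[0,0,-0.16,0,1],[0,0,-0.22,0,1],[0,0,-0.28,0,0],[0,0,-0.34,0,-1],[0.05,0.02,-0.34,0,-1],[0.1,0.04,-0.34,0,-1],[0.15,0.065,-0.34,0,-1],[0.2,0.087,-0.34,0,-1],[0.2,0.087,-0.34,0,-1],[0.2,0.087,-0.34,0,-1]]

```text
clock: 18.5
position: [0.6243, 0.2702, 0.3571]
ee_rot: [-0.0, 0.748, 0.663, -0.001]
contact_force: [-0.5, 0.2, 0.2]
width: 0.0853
gripper_force: 0.0
```

```bash
python3 - <<'E'
from h import *
s=st(); print(fx(s)); print(toolmove(s,F(0,.088,.25),-7))
im=manip.get_image("wrist"); c=cam("wrist",s)
tip=F(0,.285*np.sin(.35),.03+.285*np.cos(.35)); g=F(0,.2*np.sin(.35),.03+.2*np.cos(.35)); q=proj(c,[tip,g]); print(q)
H=cv2.cvtColor(im,cv2.COLOR_RGB2HSV); u,v=q[0].astype(int)
for r in range(max(v-40,0),min(v+44,384),6): print(r,im[r,max(u-56,0):u+60:6].mean(1).astype(int))
E
python3 leg.py | tail -1
```

```text
t 18.5 pos [0.6243 0.2702 0.3571] F [-0.5  0.2  0.2] w 0.0853 gf 0.0 q [ 0.31  0.41  0.94 -0.    1.79  0.43]
[-0.001   0.0883]
(array([-0.0003,  0.0015,  0.1339]), 'twist', np.float64(0.0008), 'yaw', np.float64(-6.9))
[[254.72623491 189.21661555]
 [254.53073108 195.51974852]]
149 [42 45 48 44 34 34 29 43 60 80 97 69 25 29 33 38 46 47 44 47]
155 [ 48  47  44  61  67  72  82 101 110  82 103 169 160 112  57  38  49  46
  48  43]
161 [ 45  45  47  59  87 103 110 121 125  78 103 195 201 183 162  88  40  49
  43  41]
167 [ 40  46  44  48  91 103 108 119 119  83 103 190 207 183 168  95  39  40
  49  41]
173 [ 43  47  48  50  88 106 108 117 133  94 101 186 213 184 164 101  37  39
  48  46]
179 [ 47  42  47  41  71  73  70  86 131 128 128 129  75  74  82  82  55  39
  48  47]
185 [ 43  45  47  47  49  70 103 126 132 130 132 130 144 144  59  60  62  52
  42  43]
191 [ 46  29  36  50  47  52 101 132 132 130 132 132 137 143  56  58  44  35
  39  45]
197 [ 42  46  33  50  48  48 104 125 133 135 133 133 155 139  60  64  36  30
  63  59]
203 [ 93  48 100  67  48  49 105 117 130 134 132 125 176 140  58  66 114  79
  71 148]
209 [ 48  44  32  46  51  53 103 137 128 104  98  70 161 137  60  65  41  32
  66  59]
215 [148  92 147  80  61  66 108 127 141  72  59  60  68 130  91  65 144 137
  87 150]
221 [189 183 188 175 177 162 153 164 157  72  61 176  62  79 167 169 168 165
 175 178]
227 [187 186 188 188 186 190 187 188 179  79  59 169 141  70 131 162 164 168
 162 164]
2.0 [[269, 250], [260, 258], [251, 265], [242, 273], [238, 276]] [[138, 145, 145], [139, 147, 148], [136, 144, 147], [132, 141, 141], [115, 119, 122]] [22, 20, 21, 43, 9]
```

Request:
move_arm:
  deltas:
    - [[-0.005,-0.001,0.03,0,-1],[-0.005,-0.001,0.07,0,-1],[-0.005,-0.001,0.1,0,-1],[-0.005,-0.001,0.12,0,-1],[-0.005,-0.001,0.134,0,-1],[-0.005,-0.001,0.134,0,-1],[-0.005,-0.001,0.134,0,0],[-0.005,-0.001,0.134,0,1],[-0.005,-0.001,0.134,0,1],[-0.005,-0.001,0.134,0,1],[-0.005,-0.001,0.134,0,1],[-0.005,-0.001,0.134,0,1]]
  squeeze: 40

```text
clock: 19.8
position: [0.6238, 0.2657, 0.2519]
ee_rot: [0.0, 0.749, 0.663, 0.001]
contact_force: [0.1, -0.7, 3.9]
width: 0.0263
gripper_force: 39.3
```

```bash
python3 - <<'E'
from h import *
s=st(); print(fx(s)); g=fx(s)[1]+.0035; z=s["position"][2]
# arc about pin, effective grasp height unknown a little: take z_g=z+.011+.008
for zo in(.011,.03):
    h=z+zo-.03; r=np.hypot(g,h); th=np.arctan2(g,h); print(zo,r,th,[(round(f,2),round((r*np.sin(th*(1-f))-g)/.8,4),round(-(r*np.cos(th*(1-f))-h)/.8,4)) for f in np.arange(.1,1.01,.1)])
E
```

```text
t 19.8 pos [0.6238 0.2657 0.2519] F [ 0.1 -0.7  3.9] w 0.0263 gf 39.3 q [ 0.3   0.42  1.18 -0.    1.54  0.42]
[-0.0011  0.0838]
0.011 0.2487122174626377 0.35864747579966877 [(np.float64(0.1), np.float64(-0.0105), np.float64(-0.0037)), (np.float64(0.2), np.float64(-0.0211), np.float64(-0.0071)), (np.float64(0.3), np.float64(-0.0319), np.float64(-0.01)), (np.float64(0.4), np.float64(-0.0427), np.float64(-0.0126)), (np.float64(0.5), np.float64(-0.0537), np.float64(-0.0148)), (np.float64(0.6), np.float64(-0.0647), np.float64(-0.0166)), (np.float64(0.7), np.float64(-0.0757), np.float64(-0.018)), (np.float64(0.8), np.float64(-0.0868), np.float64(-0.019)), (np.float64(0.9), np.float64(-0.098), np.float64(-0.0196)), (np.float64(1.0), np.float64(-0.1091), np.float64(-0.0198))]
0.03 0.26658672715787046 0.3336280399687506 [(np.float64(0.1), np.float64(-0.0106), np.float64(-0.0035)), (np.float64(0.2), np.float64(-0.0212), np.float64(-0.0066)), (np.float64(0.3), np.float64(-0.032), np.float64(-0.0093)), (np.float64(0.4), np.float64(-0.0429), np.float64(-0.0117)), (np.float64(0.5), np.float64(-0.0538), np.float64(-0.0137)), (np.float64(0.6), np.float64(-0.0648), np.float64(-0.0154)), (np.float64(0.7), np.float64(-0.0758), np.float64(-0.0167)), (np.float64(0.8), np.float64(-0.0869), np.float64(-0.0176)), (np.float64(0.9), np.float64(-0.098), np.float64(-0.0182)), (np.float64(1.0), np.float64(-0.1091), np.float64(-0.0184))]
```

Request:
move_arm:
  deltas:
    - [[-0.005,0,-0.002,0,1],[-0.01,0,-0.004,0,1],[-0.016,0,-0.0055,0,1],[-0.021,0,-0.007,0,1],[-0.026,0,-0.0085,0,1],[-0.032,0,-0.01,0,1]]

```text
clock: 20.4
position: [0.6204, 0.2397, 0.2589]
ee_rot: [0.0, 0.749, 0.663, 0.0]
contact_force: [3.1, 2.3, 3.3]
width: 0.026
gripper_force: 40.1
```

Request:
move_arm:
  deltas:
    - [[-0.006,0,-0.0015,0,1],[-0.011,0,-0.0025,0,1],[-0.022,0,-0.0045,0,1],[-0.033,0,-0.0065,0,1],[-0.044,0,-0.008,0,1],[-0.052,0,-0.0085,0,1],[-0.06,0,-0.009,0,1],[-0.066,0,-0.0095,0,1],[-0.072,0,-0.0095,0,1],[-0.077,0,-0.0095,0,1],[-0.077,0,-0.0095,0,1],[-0.077,0,-0.0095,0,1]]

```text
clock: 21.6
position: [0.6126, 0.1791, 0.2665]
ee_rot: [-0.0, 0.749, 0.663, 0.0]
contact_force: [-0.5, -0.5, 0.3]
width: 0.0
gripper_force: 0.0
```

```bash
python3 - <<'E'
from h import *
s=st(); print(fx(s))
for n in("scene","top"):
    im=manip.get_image(n).astype(int); np.save(f"pics/{n}_up.npy",im); c=cam(n)
    B=F(0,-.0035,0)
    for z in(.15,.18,.2,.215,.23):
        u,v=proj(c,[B[0],B[1],z])[0]; print(n,z,round(u,1),round(v,1),im[int(round(v)),int(u)-12:int(u)+13].mean(1).astype(int))
E
```

```text
t 21.6 pos [0.6126 0.1791 0.2665] F [-0.5 -0.5  0.3] w 0.0 gf 0.0 q [0.18 0.35 1.25 0.   1.54 0.3 ]
[-0.0016 -0.0035]
scene 0.15 289.9 247.0 [116 127 151 161 158 158 156 146 114  95  90  90  91  86  77  83  98 109
 109 107 112 133 152 151 133]
scene 0.18 290.7 236.9 [ 75 103 128 132 128 113 109 105  87  57  65  71  76  74  68  67  68  70
  71  70  70  67  75  72  78]
scene 0.2 291.3 230.1 [ 68  72  77  78  94 126 147 159 159 156 149 140 124 119 141 159 162 164
 163 162 161 162 162 161 160]
scene 0.215 291.7 224.8 [156 163 162 165 162 163 163 164 162 162 162 161 164 164 165 162 166 166
 165 164 161 165 164 164 164]
scene 0.23 292.1 219.4 [163 165 162 161 163 162 164 164 164 164 164 164 162 162 160 163 163 164
 164 165 162 164 163 163 161]
top 0.15 210.5 146.0 [108 109 107 105 102  85  49  29  29  29  30  28  37  52  59  58  57  55
  50  47  49  49  62  90 100]
top 0.18 209.5 143.2 [30 39 39 41 34 28 25 26 30 39 39 39 37 67 96 96 96 90 69 45 40 33 31 52
 75]
top 0.2 208.8 141.3 [ 25  27  32  34  33  31  23  23  23  21  33  43  42  41  76 111 114 114
 114  91  49  39  35  39  42]
top 0.215 208.3 139.9 [ 24  26  30  35  33  30  25  23  23  23  27  36  42  43  62  94 103 103
 102  87  53  35  36  39  42]
top 0.23 207.8 138.4 [40 36 35 34 34 33 30 29 30 29 26 21 30 42 44 43 45 45 49 47 40 38 36 39
 43]
```

The grip slipped off near the tube's end and the frame fell back to its rest: the fingers reach less far than stated. I rise, open, go back over the tube, check, and grip deeper.

Request:
move_arm:
  deltas:
    - [[0,0,-0.05,0,1],[0,0,-0.1,0,0],[0,0,-0.11,0,-1],[0.05,0.001,-0.11,0,-1],[0.1,0.001,-0.11,0,-1],[0.11,0.001,-0.11,0,-1],[0.11,0.001,-0.11,0,-1],[0.11,0.001,-0.11,0,-1],[0.11,0.001,-0.11,0,-1]]

```text
clock: 22.6
position: [0.624, 0.2651, 0.3546]
ee_rot: [0.0, 0.749, 0.662, -0.0]
contact_force: [0.4, -0.7, 0.3]
width: 0.0854
gripper_force: 0.0
```

```bash
cat > disc.py <<'E'
from h import *
s=st(); print(fx(s))
im=manip.get_image("wrist").astype(int); c=cam("wrist",s); g=im.mean(2)
m=(g>120)&(g<137)&(np.ptp(im,axis=2)<16); m[:150]=0; m[240:]=0; m[:,:215]=0; m[:,300:]=0
m=cv2.morphologyEx(m.astype(np.uint8),cv2.MORPH_OPEN,np.ones((5,5)))
for b in blobs(m,100)[:3]:
    (u,v),r,_=cv2.minAreaRect(b); X=onz(c,(u,v),.298)[0]; print("disc",round(u,1),round(v,1),r,"fix@.298",(X[:2]-o)@fR)
print(toolmove(s,F(-.001,.0845,.24),-7))
E
python3 disc.py; python3 leg.py|tail -1
```

```text
t 22.6 pos [0.624  0.2651 0.3546] F [ 0.4 -0.7  0.3] w 0.0854 gf 0.0 q [ 0.3   0.41  0.95 -0.    1.78  0.42]
[-0.0007  0.0832]
disc 255.2 177.8 (30.343059539794922, 18.859745025634766) fix@.298 [0.00081449 0.10244378]
(array([ 0.0017, -0.0004,  0.1433]), 'twist', np.float64(-0.0005), 'yaw', np.float64(-7.1))
2.0 [[269, 250], [260, 258], [251, 265], [242, 273], [238, 276]] [[140, 146, 147], [139, 145, 148], [137, 144, 144], [128, 137, 139], [113, 120, 122]] [20, 20, 20, 40, 8]
```

```bash
python3 - <<'E'
from h import *
s=manip.get_state(); im=manip.get_image("wrist").astype(int); g=im.mean(2).astype(int)
for r in range(152,222,3): print(r,g[r,222:290:4])
E
```

```text
152 [ 71  69  79  92 102 113 109  76  97 106 175 177 178 141 105  65  37]
155 [ 88  99 108 114 115 117 114  73  96 108 188 196 205 185 169 151  99]
158 [ 94  99 107 110 119 121 115  73  96 107 192 201 201 192 175 166 140]
161 [ 96  99 111 107 118 124 114  74  98 106 192 206 210 196 173 166 141]
164 [ 93 105 109 111 116 124 112  74  98 105 179 209 208 192 174 167 141]
167 [ 95 102 110 116 115 124 113  88 108 104 177 209 212 195 176 163 144]
170 [ 94 104 110 110 120 109 123 128 128 126 133 201 212 191 173 165 140]
173 [ 91  98  96  95  99 126 131 130 132 128 128 137 136 141 143 153 141]
176 [ 70  73  70  73  98 130 133 130 131 130 131 126  81  73  76  81  95]
179 [ 51  58  67  80 122 131 132 133 129 129 131 131 119 105  69  65  64]
182 [ 47  67  76 101 131 132 131 130 133 131 132 130 146 170  72  62  61]
185 [ 42  53  75 104 130 133 135 131 132 134 132 132 141 163  63  56  54]
188 [ 53  51  76 104 130 133 133 133 132 132 133 135 145 163  72  60  57]
191 [ 51  50  76 104 123 134 134 134 133 134 133 137 165 162  70  60  59]
194 [ 51  52  78 106 106 135 136 136 132 132 133 134 168 165  73  63  64]
197 [ 50  55  81 108 115 111 132 134 135 133 132 117 171 164  71  63  64]
200 [ 44  49  81 109 126  82 105 125 130 121  98 160 176 161  68  63  63]
203 [ 50  51  83 109 128 128  77  61  73  73 101 114 175 158  71  64  58]
206 [ 46  50  83 108 132 153 124 115 101  93  69  66 160 159  72  59  60]
209 [ 50  53  80 110 129 153 133  74  66  55  55  68  94 161  73  64  60]
212 [ 56  66  90 112 126 143 124  70  72  63 122  57  68 139  93  85  66]
215 [ 97 106 117 120 124 138 159  72  68  67 184  63  64  80 165 156 135]
218 [166 155 151 149 151 153 148  71  68  65 182 145  67  71 137 163 167]
221 [186 192 190 189 193 193 168  68  68  64 166 165  73  72  81 164 170]
```

Request:
move_arm:
  deltas:
    - [[0,0,0.04,0,-1],[0,0,0.08,0,-1],[0,0,0.11,0,-1],[0,0,0.13,0,-1],[0,0,0.138,0,-1],[0,0,0.144,0,-1]]

```text
clock: 23.35
position: [0.6242, 0.2658, 0.2393]
ee_rot: [0.0, 0.749, 0.662, 0.0]
contact_force: [-0.1, -0.6, 1.0]
width: 0.0855
gripper_force: 0.0
```

Request:
move_arm:
  deltas:
    - [[0,0,0.005,0,-1],[0,0,0.008,0,-1],[0,0,0.011,0,-1],[0,0,0.011,0,-1]]

```text
clock: 23.75
position: [0.6241, 0.2663, 0.2306]
ee_rot: [0.0, 0.749, 0.663, 0.0]
contact_force: [-1.2, -0.3, 0.0]
width: 0.0855
gripper_force: 0.0
```

Request:
move_arm:
  deltas:
    - [[0,0,0.003,0,-1],[0,0,0.006,0,-1],[0,0,0.006,0,-1],[0,0,0.006,0,0],[0,0,0.006,0,1],[0,0,0.006,0,1],[0,0,0.006,0,1],[0,0,0.006,0,1],[0,0,0.006,0,1],[0,0,0.006,0,1]]
  squeeze: 70

```text
clock: 24.75
position: [0.6238, 0.2664, 0.2261]
ee_rot: [-0.0, 0.749, 0.663, -0.0]
contact_force: [-2.0, -1.0, 4.1]
width: 0.0266
gripper_force: 69.2
```

Request:
move_arm:
  deltas:
    - [[-0.005,0,-0.002,0,1],[-0.01,0,-0.004,0,1],[-0.016,0,-0.0055,0,1],[-0.021,0,-0.007,0,1],[-0.026,0,-0.0085,0,1],[-0.032,0,-0.01,0,1]]

```text
clock: 25.35
position: [0.6206, 0.2405, 0.2336]
ee_rot: [-0.0, 0.749, 0.663, -0.0]
contact_force: [-1.7, 4.1, -3.0]
width: 0.0269
gripper_force: 69.6
```

```bash
python3 - <<'E'
from h import *
s=st(); print(fx(s),s["moment"])
E
```

```text
t 25.35 pos [0.6206 0.2405 0.2336] F [-1.7  4.1 -3. ] w 0.0269 gf 69.6 q [0.27 0.4  1.25 0.   1.49 0.39]
[-0.0012  0.0584] [1.34224267 0.02800896 0.31197089]
```

Request:
move_arm:
  deltas:
    - [[-0.006,0,-0.0015,0,1],[-0.012,0,-0.003,0,1],[-0.018,0,-0.0045,0,1],[-0.025,0,-0.006,0,1],[-0.032,0,-0.007,0,1],[-0.038,0,-0.008,0,1]]

```text
clock: 25.95
position: [0.6168, 0.2101, 0.2387]
ee_rot: [-0.001, 0.749, 0.662, -0.001]
contact_force: [0.1, 4.2, -13.6]
width: 0.0267
gripper_force: 69.7
```

Request:
move_arm:
  deltas:
    - [[-0.006,0,-0.001,0,1],[-0.012,0,-0.002,0,1],[-0.018,0,-0.0025,0,1],[-0.024,0,-0.003,0,1],[-0.03,0,-0.003,0,1],[-0.035,0,-0.003,0,1],[-0.039,0,-0.003,0,1],[-0.039,0,-0.003,0,1],[-0.039,0,-0.003,0,1]]

```text
clock: 26.85
position: [0.6131, 0.1798, 0.2411]
ee_rot: [-0.001, 0.749, 0.663, -0.001]
contact_force: [1.2, 1.5, -25.6]
width: 0.0265
gripper_force: 70.6
```

```bash
cat > up.py <<'E'
from h import *
s=st(); print(fx(s),np.round(s["moment"],2))
S0=np.load("pics/scene0.npy").astype(int)
for n in("scene","top"):
    im=manip.get_image(n).astype(int); np.save(f"pics/{n}_up.npy",im); c=cam(n)
    B=F(-.002,-.003,0)
    for z in(.13,.15,.17,.18,.19,.2,.21,.22):
        u,v=proj(c,[B[0],B[1],z])[0]; print(n,z,round(u,1),round(v,1),im[int(round(v)),int(round(u))-12:int(round(u))+13].mean(1).astype(int))
E
python3 up.py
```

```text
t 26.85 pos [0.6131 0.1798 0.2411] F [  1.2   1.5 -25.6] w 0.0265 gf 70.6 q [0.18 0.36 1.3  0.   1.49 0.3 ]
[-0.0012 -0.0028] [ 0.77 -0.26  0.15]
scene 0.13 289.9 253.1 [126 114 148 163 166 165 165 164 160 161 162 162 161 159 161 158 157 155
 155 150 148 152 149 137 139]
scene 0.15 290.5 246.6 [127 153 145 117 104 134 157 160 157 153 153 148 145 137 134 130 122 117
 110 110 110 135 158 159 160]
scene 0.17 291.0 240.0 [ 93  98 102 116 129 138 139 129 113  99  99 105 114 127 122 127 125 125
 118 108 106 102  93  89  97]
scene 0.18 291.3 236.6 [ 91  83  80  78  82 116 146 155 160 160 162 162 163 164 162 161 159 158
 160 138 103  93  97 107 113]
scene 0.19 291.6 233.2 [ 87  95  92  95  90  91  83  82  85 107 132 146 143 141 133 130 108  94
 100 108 115 113 111 108 114]
scene 0.2 291.8 229.7 [ 70  91  86  77  82  93  92  88  86  84  87  92  96  93  91  91  90  91
  88  90  99 107 124 134 125]
scene 0.21 292.1 226.2 [ 89  80  73  73  72  63  64  61  65  77  86  88  94  96  97  96  95  95
  92  88  86 106 147 158 150]
scene 0.22 292.4 222.7 [165 164 164 159 148 133 116  94  84  85  85  87  
[... 243 characters left out ...]
122 122 123 124 128 130 129
 118  93  55  36  51  82  99]
top 0.17 209.6 144.8 [ 35  39  38  35  28  25  25  23  22  25  49  67  97 123 110  77  46  38
  41  37  32  31  49  81  92]
top 0.18 209.3 143.8 [25 35 43 43 37 29 24 24 23 23 24 31 34 53 62 42 35 39 39 40 37 33 33 38
 61]
top 0.19 208.9 142.9 [29 34 40 40 36 30 28 29 25 24 24 33 38 34 33 37 37 37 38 38 36 34 38 39
 44]
top 0.2 208.6 142.0 [39 39 39 40 39 33 30 30 26 23 24 31 39 40 33 35 38 38 39 40 38 34 38 42
 44]
top 0.21 208.2 141.0 [55 46 44 39 41 39 31 26 25 23 23 24 29 36 37 38 36 38 41 49 64 61 42 39
 43]
top 0.22 207.9 140.0 [ 71  67  58  44  40  39  32  26  25  24  23  24  29  35  37  39  41  49
  64  84 103 100  72  43  43]
```

```bash
python3 - <<'E'
from h import *
im=np.load("pics/scene_up.npy"); g=im.mean(2).astype(int)
c=cam("scene")
for lean in(-.03,0,.03,.06):
    print(lean,[np.round(proj(c,F(-.002,-.003-r*np.sin(lean),.03+r*np.cos(lean)))[0],1).tolist() for r in(.17,.2,.23,.285)])
print("cols",list(range(278,310)))
for r in range(194,250,2): print(r,*g[r,278:310])
E
```

```text
-0.03 [[293.8, 230.4], [295.1, 219.9], [296.4, 209.1], [298.9, 188.0]]
0 [[291.8, 229.7], [292.7, 219.1], [293.6, 208.1], [295.4, 186.9]]
0.03 [[289.9, 229.0], [290.4, 218.3], [290.9, 207.2], [291.8, 185.9]]
0.06 [[287.9, 228.4], [288.0, 217.6], [288.1, 206.4], [288.3, 184.9]]
cols [278, 279, 280, 281, 282, 283, 284, 285, 286, 287, 288, 289, 290, 291, 292, 293, 294, 295, 296, 297, 298, 299, 300, 301, 302, 303, 304, 305, 306, 307, 308, 309]
194 137 134 112 64 36 34 39 44 39 39 34 29 21 26 29 34 32 34 36 71 91 94 90 88 84 82 120 153 162 161 160 161
196 138 137 131 120 109 88 69 60 43 37 31 30 30 30 32 24 29 33 51 81 90 91 91 89 82 85 125 158 161 161 157 159
198 141 139 140 141 141 147 152 149 115 53 26 25 25 25 24 39 55 73 77 80 89 93 90 84 82 87 128 155 160 157 157 135
200 154 157 155 159 163 162 160 152 115 51 32 33 27 21 26 43 84 99 86 87 91 90 88 82 81 104 140 159 158 157 136 112
202 161 159 159 161 161 163 158 153 114 51 34 38 34 34 39 65 97 99 76 82 88 90 88 81 78 110 145 159 159 140 109 108
204 159 158 157 156 158 160 157 146 107 51 37 33 37 34 39 80 108 93 79 91 90 92 87 82 80 
[... 1966 characters left out ...]
161 162 159 158 156 147 121 92 94 101 111 114 115 112 102 99 107
240 81 93 98 102 116 129 138 139 129 113 99 99 105 114 127 122 127 125 125 118 108 106 102 93 89 97 106 111 115 112 105 100
242 109 129 113 121 137 146 136 108 96 94 93 92 93 102 107 108 106 106 109 106 107 108 106 104 96 89 95 103 109 114 112 108
244 98 119 137 145 141 113 99 104 107 107 106 99 94 101 107 109 106 106 105 109 111 115 131 146 145 135 109 96 100 107 113 112
246 114 147 157 135 106 111 135 151 150 147 145 138 131 122 116 113 111 111 108 109 119 139 160 159 155 160 151 129 106 97 104 110
248 141 156 130 99 117 151 165 163 162 161 157 155 151 149 144 139 136 128 123 116 112 126 152 157 160 161 160 146 126 100 93 100
```

The tube edges in the scene view give a lean of about −0.015 rad, with about 25 N of upward pull. I move 4 mm further and ease down 2 mm.

Request:
move_arm:
  deltas:
    - [[-0.002,0,0.001,0,1],[-0.004,0,0.002,0,1],[-0.005,0,0.003,0,1],[-0.005,0,0.003,0,1],[-0.005,0,0.003,0,1],[-0.005,0,0.003,0,1]]

```text
clock: 27.55
position: [0.6128, 0.1757, 0.2411]
ee_rot: [0.0, 0.749, 0.663, 0.0]
contact_force: [-3.3, 2.7, -13.7]
width: 0.0264
gripper_force: 71.5
```

```bash
python3 - <<'E'
from h import *
s=st(); print(fx(s)); ct,cs=cam("top"),cam("scene")
im=manip.get_image("scene"); g=im.mean(2)
E=[]
for r in range(192,220):
    row=g[r,297:310]; i=np.flatnonzero((row[:-1]<118)&(row[1:]>=118))
    if len(i): i=i[0]; E.append((r,297+i+(118-row[i])/(row[i+1]-row[i])))
E=np.array(E); p=np.polyfit(E[:,0],E[:,1],1); L=[]
for r in range(211,220):
    row=g[r,283:296]; i=np.flatnonzero((row[:-1]>=125)&(row[1:]<125)); i=i[0]; L.append(283+i+(row[i]-125)/(row[i]-row[i+1]))
print("slope",-p[0],"centre@215",(np.polyval(p,215)+np.mean(L))/2)
for off in(0,-.003):
  for lean in(-.03,-.015,0,.015,.03):
    q=proj(cs,[F(0,off-r*np.sin(lean),.03+r*np.cos(lean)) for r in(.2,.285)]); sl=(q[1,0]-q[0,0])/(q[0,1]-q[1,1]); print(off,lean,round(sl,3),round(q[0,0]+sl*(q[0,1]-215),1))
# stand still down & nuts in tray (top view bright nut tops near sweep)
t=manip.get_image("top"); H=t.astype(int)
a=np.radians(-10.5);R=np.array([[np.cos(a),-np.sin(a)],[np.sin(a),np.cos(a)]])
u,v=proj(ct,[*(np.array([.625,-.084])+R@[0,.01]),.016])[0]; print(u,v)
m=(t.max(2)<45).astype(np.uint8); m[:,:280]=0; m[:,320:]=0; m[:110]=0;m[190:]=0
for b in blobs(m,1)[:6]:
    c=b.reshape(-1,2).mean(0); X=onz(ct,c,.012)[0]; print("dark hole",c,(X[:2]-[.625,-.084])@R)
E
python3 leg.py|tail -1
```

```text
t 27.55 pos [0.6128 0.1757 0.2411] F [ -3.3   2.7 -13.7] w 0.0264 gf 71.5 q [ 0.17  0.36  1.3  -0.    1.48  0.29]
[-0.001  -0.0068]
slope 0.10166261438561643 centre@215 294.12963068271995
0 -0.03 0.122 296.6
0 -0.015 0.103 295.2
0 0 0.084 293.9
0 0.015 0.065 292.6
0 0.03 0.046 291.3
-0.003 -0.03 0.12 295.3
-0.003 -0.015 0.101 294.0
-0.003 0 0.082 292.7
-0.003 0.015 0.063 291.4
-0.003 0.03 0.044 290.1
290.639486090795 152.24273175637953
dark hole [298.015625 124.625   ] [0.09995949 0.00030663]
dark hole [290.57142857 140.28571429] [0.04180557 0.01651291]
dark hole [286.         181.08333333] [-0.09817335  0.00974104]
dark hole [289.14285714 150.85714286] [0.00496906 0.01553823]
dark hole [283.22222222 135.11111111] [0.05541092 0.04356598]
dark hole [287.33333333 160.        ] [-0.02696487  0.01657859]
2.0 [[269, 250], [260, 258], [251, 265], [242, 273], [238, 276]] [[159, 157, 158], [147, 141, 140], [129, 137, 139], [94, 99, 102], [43, 47, 47]] [5, 12, 28, 3, 67]
```

Request:
move_arm:
  deltas:
    - [[-0.001,0,0.001,0,1],[-0.002,0,0.002,0,1],[-0.002,0,0.002,0,1],[-0.002,0,0.002,0,1],[-0.002,0,0.002,0,1],[-0.002,0,0.002,0,1],[-0.002,0,0.002,0,1],[-0.002,0,0.002,0,1]]

```text
clock: 28.5
position: [0.6127, 0.1749, 0.2411]
ee_rot: [0.0, 0.749, 0.663, 0.001]
contact_force: [-5.1, 2.7, -5.5]
width: 0.0268
gripper_force: 72.6
```

```bash
python3 - <<'E'
from h import *
s=st(); print(fx(s),np.abs(s["qd"]).max()); cs=cam("scene"); im=manip.get_image("scene").astype(int)
for th in(2.0,1.57,0):
    P=[F(-r*np.cos(th),-.065-.03*r/.11,.03+.14-r*np.sin(th)) for r in(.04,.06,.08,.1,.12,.14)]
    print(th,[im[int(round(v)),int(round(u))].tolist() for u,v in proj(cs,P)])
g=im.mean(2); E=[]
for r in range(192,220):
    row=g[r,297:310]; i=np.flatnonzero((row[:-1]<118)&(row[1:]>=118))
    if len(i): i=i[0]; E.append((r,297+i+(118-row[i])/(row[i+1]-row[i])))
p=np.polyfit(*np.array(E).T,1); print(-p[0],np.polyval(p,215))
E
```

```text
t 28.5 pos [0.6127 0.1749 0.2411] F [-5.1  2.7 -5.5] w 0.0268 gf 72.6 q [0.17 0.35 1.31 0.   1.48 0.29]
[-0.0009 -0.0077] 0.0022799212183736103
2.0 [[136, 143, 144], [132, 140, 141], [134, 142, 144], [132, 139, 141], [131, 137, 138], [123, 131, 131]]
1.57 [[125, 132, 133], [122, 130, 132], [112, 117, 117], [132, 128, 129], [163, 155, 154], [145, 138, 137]]
0 [[167, 161, 157], [167, 158, 156], [165, 158, 158], [163, 156, 156], [163, 156, 156], [166, 160, 157]]
0.09549822827737181 299.96515363744584
```

```bash
python3 -c "
from rig import manip
print(manip.sign_off())"
```

```text
the job is handed in; nothing more can be done
None
```

I handed the job in at 28.5 s: the three nuts are in the tray with the sweep released, the side stand is snapped down, and the frame is held upright to within about 0.01 rad. My first frame grip slipped after the stand was down; the frame fell back to its rest and I regripped it lower.

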